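# Find the sound latch spring on the tester and fit it to the carrier door

### The job

Only one of the three latch springs on the tester is still good: one after another, from the robot's left to its right, press straight down on each spring's cap with the closed fingertips to a test load of about 12 N (never over 18 N), hold it there for a second and see whether the cap's top stays above the gauge bar's top edge or sinks below it. Then fit the spring that stayed above over the latch pin of the carrier door, upright and fully down, prove it by pressing its cap there with the same load for a second, and leave it free. Leave the two tired springs standing on their posts and do not disturb the other things on the table.

Things in the scene. Friction and masses are not known exactly. Their poses are not given: they have to be found in the camera images.
- tester: spring tester: grey base plate 135 x 260 mm (x, y), 18 mm thick, fixed to the table, yaw up to 0.25 rad. Origin on its underside; x away from the robot, y to the robot's left. Three posts in a row along y, at x = -20 mm and y = +80 (left), 0 (middle), -80 mm (right), each 11 mm across and 11 mm tall inside the foot of the spring that stands over it.
- gauge_edge (a point): middle of the top edge of the gauge bar (steel, 4 mm thick, 250 mm long in y, 65 mm behind the row of springs): the reference mark, 46 mm above the tester's plate, 64 mm above the table. At 12 N the good spring's cap top is about 5 mm above this height, a tired one's about 4 mm below it.
- latch_pin (a point): foot of the upright latch pin (11 mm across, 26 mm tall, tapered tip) on the top face of a steel plate (75 x 60 mm) amid a wire-mesh carrier door (170 x 170 x 14 mm) lying fixed on the table; the point is 14 mm above the table. A fully seated spring stands on the plate around the pin, its centre point 30 mm above this point.
- spring_a_mid (a point): one of three springs that look the same: 60 mm tall unloaded, upright, flat steel cap 31 mm across and 8 mm thick on top, coils 30 mm across below it (grip there), open foot with a 16 mm bore running up inside to below the cap; about 75 g. Which stands on which post changes. Point: on its axis, 30 mm above the foot and 30 mm below the unloaded top; z up; it stays with the foot when the cap is pressed.
- spring_b_mid (a point): one of three springs that look the same: 60 mm tall unloaded, upright, flat steel cap 31 mm across and 8 mm thick on top, coils 30 mm across below it (grip there), open foot with a 16 mm bore running up inside to below the cap; about 75 g. Which stands on which post changes. Point: on its axis, 30 mm above the foot and 30 mm below the unloaded top; z up; it stays with the foot when the cap is pressed.
- spring_c_mid (a point): one of three springs that look the same: 60 mm tall unloaded, upright, flat steel cap 31 mm across and 8 mm thick on top, coils 30 mm across below it (grip there), open foot with a 16 mm bore running up inside to below the cap; about 75 g. Which stands on which post changes. Point: on its axis, 30 mm above the foot and 30 mm below the unloaded top; z up; it stays with the foot when the cap is pressed.
- spring_a_cap: steel cap of spring_a, 31 mm across; the origin is the centre of its flat top. Unloaded it is 30 mm above spring_a_mid; pressed, it sinks straight down along the spring's axis, at most 29.5 mm (coil-bound). The spring's stiffness is not known.
- spring_b_cap: steel cap of spring_b, 31 mm across; the origin is the centre of its flat top. Unloaded it is 30 mm above spring_b_mid; pressed, it sinks straight down along the spring's axis, at most 29.5 mm (coil-bound). The spring's stiffness is not known.
- spring_c_cap: steel cap of spring_c, 31 mm across; the origin is the centre of its flat top. Unloaded it is 30 mm above spring_c_mid; pressed, it sinks straight down along the spring's axis, at most 29.5 mm (coil-bound). The spring's stiffness is not known.
- spray_bottle: white bottle, 64 mm across, 170 mm tall; a bystander, leave it where it is. Origin at the centre of its underside.
- feed_bowl: white bowl, 120 mm across, 50 mm tall; a bystander, leave it where it is. Origin at the centre of its underside.
- card_tube: upright cardboard tube, 52 mm across, 100 mm tall; a bystander, leave it where it is. Origin at the centre of its underside.
- pink_lid: pink round tub lid lying flat, 90 mm across, 18 mm tall; a bystander, leave it where it is. Origin at the centre of its underside.
- screwdriver: screwdriver, 180 mm long, lying flat, handle to its -x; a bystander, leave it where it is. Origin at the centre of its underside (its lowest side).
- screw_jar: small clear jar, 48 mm across, 55 mm tall; a bystander, leave it where it is. Origin at the centre of its underside.
- measure_cup: white measuring cup, 64 mm across, 60 mm tall; a bystander, leave it where it is. Origin at the centre of its underside.
There are look-alikes about, which are no part of the job. Leave any turquoise look-alike of the part that bears spring_c_mid alone.

How it is judged:
By the outcome, as a careful person would: the job done as asked, in the order asked, and still so for the second after the job is handed in, with the robot touching nothing.
It also fails if it takes over 72 s, if anything falls off the work surface, if the arm or the gripper's body presses on something with over 40 N, if the wrist force passes 120 N, or if a joint passes its speed limit or range.

### The arm

A 6-joint arm with a two-finger parallel gripper is mounted at the origin on the work surface. World frame = base frame: x ahead of the robot, y to its left, z up, the work surface at z = 0. Lengths are in mm, angles in rad, forces in N, time in s.
With the tool pointing down it reaches from about 350 to 875 mm from the base axis. Payload 4.2 kg.
Tool frame: the origin (TCP) lies midway between the tips of the shut fingers; the grasp point (between the pads) lies 19 mm behind it; z points along the fingers, y is the direction in which the jaws open and shut (so a half turn about z gives the same grasp; the last joint's range is limited). The gripper opens to 85 mm and grips with 20 to 120 N. Pads are 22 mm wide; open, the fingers measure 114 mm over their backs; the gripper's body (76 mm by 85 mm) begins 54 mm behind the grasp point. The pads swing forward as they close: fully open they stand 13 mm farther back than shut.
Start: joints at [-1.069, 0.385, 0.008, 0, -1.194, -0.259], TCP at [150.281, -606.642, 231.312] pointing down, gripper open.
Joint ranges: [-3.14, 3.14], [-1.21, 2.06], [-1.07, 1.41], [-3.16, 2.05], [-2.99, -0.16], [-3.1, 3.1]. Speed limits (rad/s): [2.79, 2.79, 3.14, 3.14, 3.14, 3.14].

### API

Orientations are given as a unit quaternion [x, y, z, w].
In Python, from bench import readout, optics, workorder, nets gives the robot as it stands. The module is installed in compiled form; this text tells all that it offers.
- The arm moves only by the tool move_arm, never from a script. Its argument "steps" is a list of rows, each a list of 7 numbers: the opening, from -1 (shut) to 1 (fully open), so that 0 is half open, then the shift along the world's x, y, z in mm, then the turn, a rotation vector about the world's x, y, z in rad. In form: [[gripper, tx, ty, tz, wx, wy, wz], ...]. A call has 1 to 5 rows; each row is the pose to reach, as a shift and turn from the pose commanded when the call began; what a row does not reach only later rows make up. A row lasts 1/12 s, in which the tool goes at most 41.7 mm and 7.16 degrees, less where a joint would pass 70% of its speed; a pose out of reach is approached as far as the arm can. A call with a gripper value outside its range is refused whole. The fingers move at their own pace and stop on an object; the grip force is fixed at half the most. Time passes only in rows, so rows that repeat a pose let the fingers close. It gives the time, the measured TCP pose, the force and the opening at its end, in the units of the state.
- readout.read_state(): the state, without advancing time (a new reading comes with each control period).
- optics.get_image(name): name is "scene" or "top" or "wrist"; returns a dict with "frame" (480x640x3 uint8, blue, green, red), "fx", "fy", "cx", "cy" (pixels), "rvec" (rotation vector, rad) and "tvec" (3), from world to camera coordinates, as OpenCV has them. Camera axes: x right, y down, z forward; pixel columns grow to the right and rows downward; lengths in mm; the calibration is good to about 2 mm. A picture is of the moment at which its call begins. There is no depth.
- workorder.job_done(): hands the job in, once; it reports no verdict.
Trained networks look in a picture, given as the dict that the camera call returned (one of the last four; its "shot" number tells which), for a name from the list of things; names that differ only in an ending like _2 or _b are one class to them, and where a whole thing is asked for, a point or a joint stands for the part that bears it (a point fixed in the world has none). Each returns a list of dicts, best first, with "conf" (0 to 1); they miss things now and then, are a little off and sometimes report something else, mostly with a low value. They report only what shows in the picture. A call takes as long as a camera call. They do not tell look-alikes from the thing itself.
- nets.silhouettes(name, picture): "region" (480x640 bool, what is visible of it) and "extent" ([left, top, right, bottom] in pixels, round what is visible of it).
- nets.tip_of(name, picture): "uv" ([column, row] in pixels: a listed point, or the origin of a listed thing).
The state is a dict: "clock": time; "joints": joint angles; "joint_vel": joint speeds; "joint_efforts": joint torques, N m; "position": TCP position; "ee_rot": TCP orientation; "contact_force": force on the tool from outside, world axes, zero at the start; "wrist_torque": the same for the moment, N m; "gripper_width": finger opening in mm.
Only numpy, scipy, OpenCV 4.12 (cv2) and the standard library are available. Lean on these libraries where they do the work, as an engineer would, in place of code of your own. Each camera call takes 0.05 s, during which the arm holds its last target.

## Working session

There is one attempt and no reset: what is moved stays moved. The work goes in short steps, Python scripts to look and compute and a tool call to move; the robot and the scene stay as the last step left them, time stands still between calls to the robot, and variables do not carry over. Pictures are saved under pics/ and viewed, and the job is handed in when it is done.

Besides the shell and the picture viewer there is one more tool, called after "Emit:" as name(argument=value, ...) on one line, values as JSON. move_arm: Moves the arm, as the interface text tells. Its arguments: {"type":"object","properties":{"steps":{"type":"array","items":{"type":"array","items":{"type":"number"}}}},"required":["steps"]}

```bash
mkdir -p pics; cat > h.py <<'E'
import numpy as np, cv2
from bench import readout, optics, workorder, nets
def cam(p):
    R=cv2.Rodrigues(np.array(p["rvec"],float))[0]; t=np.array(p["tvec"],float).ravel()
    return R,t
def ray(p,uv):
    R,t=cam(p); d=R.T@np.array([(uv[0]-p["cx"])/p["fx"],(uv[1]-p["cy"])/p["fy"],1.]); return -R.T@t,d
def atz(p,uv,z):
    c,d=ray(p,uv); return c+d*(z-c[2])/d[2]
def proj(p,X):
    R,t=cam(p); q=R@np.array(X,float)+t; return np.array([p["fx"]*q[0]/q[2]+p["cx"],p["fy"]*q[1]/q[2]+p["cy"]])
def tri(l):
    A=np.zeros((3,3));b=np.zeros(3)
    for p,uv in l:
        c,d=ray(p,uv); d=d/np.linalg.norm(d); M=np.eye(3)-np.outer(d,d); A+=M;b+=M@c
    return np.linalg.solve(A,b)
E
python3 - <<'E'
from h import *
s=readout.read_state(); print({k:np.round(v,3) for k,v in s.items()})
P={}
for n in ["scene","top","wrist"]:
    p=optics.get_image(n);P[n]=p; cv2.imwrite(f"pics/{n}0.png",p["frame"])
    print(n,p["fx"],-cam(p)[0].T@cam(p)[1])
for n in ["scene","top"]:
    p=P[n]
    for k,z in [("tester",0),("gauge_edge",64),("latch_pin",14),("spring_a_mid",48),("spring_a_cap",78),("screw_jar",0),("card_tube",0),("spray_bottle",0),("feed_bowl",0),("measure_cup",0),("pink_lid",0),("screwdriver",0)]:
        for r in nets.tip_of(k,p)[:6]: print(n,k,round(r["conf"],2),np.round(r["uv"],1),np.round(atz(p,r["uv"],z),1))
E
```

```text
{'clock': np.float64(0.0), 'joints': array([-1.069,  0.386,  0.007, -0.   , -1.194, -0.259]), 'joint_vel': array([-0.   ,  0.   ,  0.002, -0.   ,  0.001,  0.   ]), 'joint_efforts': array([-2.0000e-03, -3.9229e+01,  1.8840e+01,  4.1860e+00, -5.0000e-03,
       -0.0000e+00]), 'position': array([ 150.128, -606.1  ,  230.214]), 'ee_rot': array([-0.121,  0.993,  0.001, -0.   ]), 'contact_force': array([-0.535, -0.689,  0.537]), 'wrist_torque': array([-0.055, -0.002, -0.017]), 'gripper_width': np.float64(85.606)}
scene 434.0949591901936 [1281.24709713  -88.97009935  585.65847237]
top 437.44596555675116 [517.47988341 -24.27784203 921.17929212]
wrist 402.72525822966054 [  76.89428814 -624.04249736  372.55162859]
scene tester 0.95 [281.8 265.3] [ 572.8 -111.3    0. ]
scene tester 0.4 [274.  326.9] [ 743.9 -127.9    0. ]
scene gauge_edge 0.76 [282.1 256.9] [ 625.  -107.9   64. ]
scene latch_pin 0.68 [444.  242.2] [543.1 245.6  14. ]
scene spring_a_mid 0.78 [287.  241.5] [554.6 -97.5  48. ]
scene spring_a_cap 0.6 [281.7 225. ] [ 536.9 -106.5   78. ]
scene screw_jar 0.57 [381.7 305.5] [708.7  74
[... 494 characters left out ...]
.7] [ 623.4 -113.7   64. ]
top latch_pin 0.9 [178.  274.1] [532.9 254.4  14. ]
top spring_a_mid 0.65 [355.6 258.5] [ 555.4 -108.2   48. ]
top spring_a_mid 0.46 [268.5 327.3] [424.2  67.   48. ]
top spring_a_cap 0.44 [356.8 257.2] [ 556.5 -107.7   78. ]
top spring_a_cap 0.22 [434.8 170.8] [ 723.9 -267.3   78. ]
top card_tube 0.8 [357.8 173.2] [ 740.6 -123.     0. ]
top spray_bottle 0.57 [431.5 170.1] [ 744.6 -282.7    0. ]
top measure_cup 0.68 [492.6 334.9] [ 391.4 -395.1    0. ]
top measure_cup 0.68 [356.8 259. ] [ 556.3 -115.4    0. ]
top pink_lid 0.85 [139.5 183.4] [726.6 341.1   0. ]
top pink_lid 0.46 [174.4 277.3] [526.7 266.1   0. ]
top screwdriver 0.87 [269.3 328.4] [416.8  70.3   0. ]
```

View pics/scene0.png

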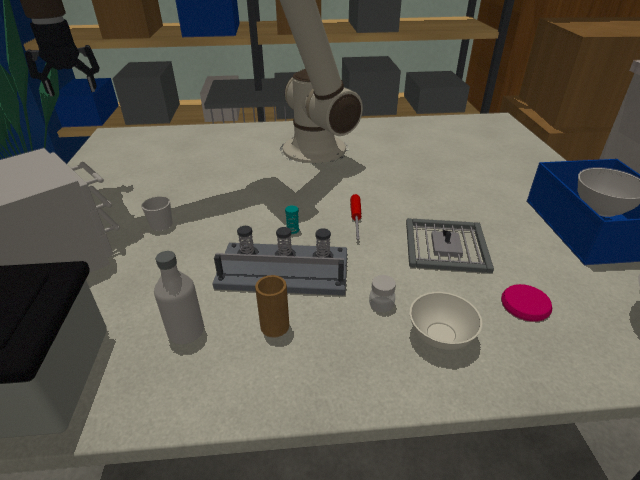

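View pics/top0.png

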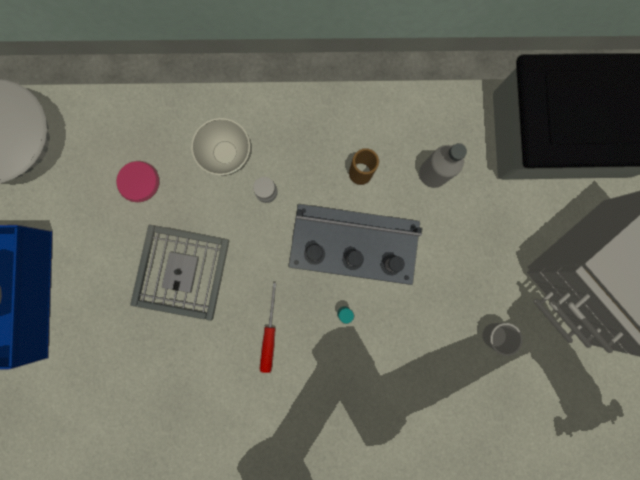

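View pics/wrist0.png

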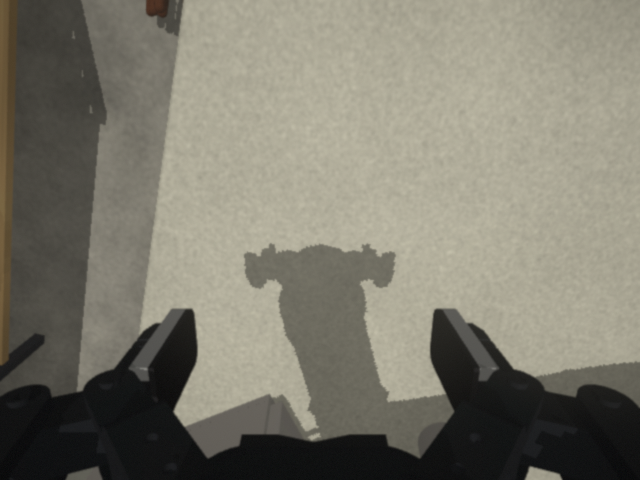

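```bash
python3 - <<'E'
import cv2,numpy as np
t=cv2.imread("pics/top0.png"); s=cv2.imread("pics/scene0.png")
f=lambda im,x,y,w,h,k: cv2.convertScaleAbs(cv2.resize(im[y:y+h,x:x+w],None,fx=k,fy=k,interpolation=cv2.INTER_CUBIC),alpha=1.6,beta=10)
cv2.imwrite("pics/z1.png",f(t,280,200,150,95,5))
cv2.imwrite("pics/z2.png",f(t,125,220,110,105,5))
cv2.imwrite("pics/z3.png",f(s,210,215,145,85,5))
cv2.imwrite("pics/z4.png",f(s,400,210,100,70,7))
E
```

```text
(no output)
```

View pics/z1.png

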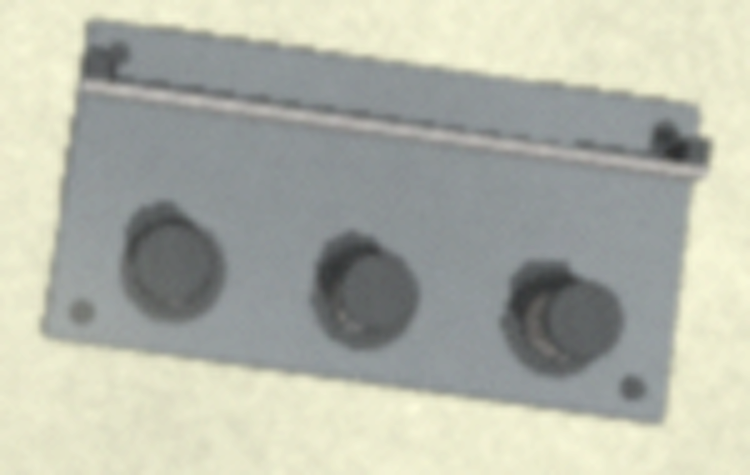

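View pics/z2.png

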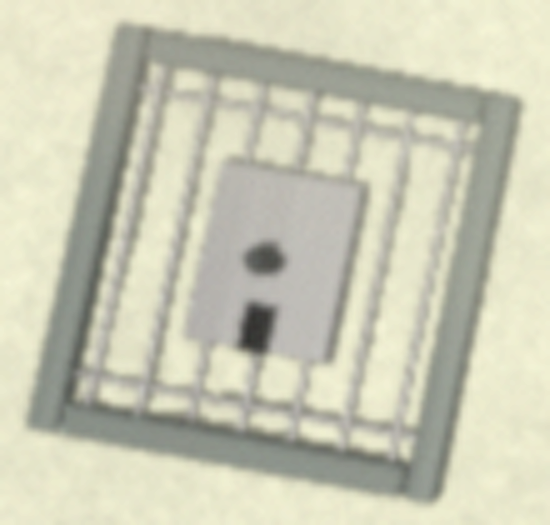

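View pics/z3.png

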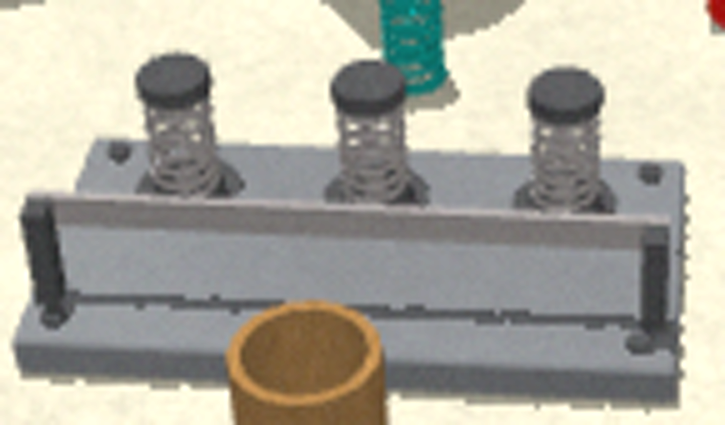

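View pics/z4.png

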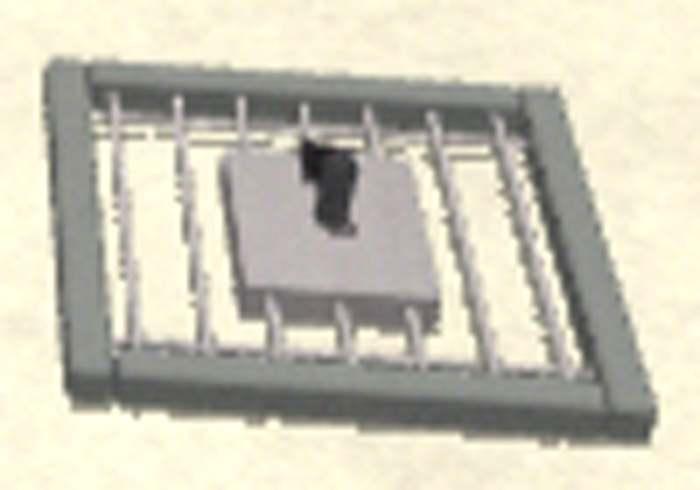

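```bash
python3 - <<'E'
from h import *
T=optics.get_image("top");S=optics.get_image("scene")
tz=lambda x,y:np.array([280+(x+.5)/5-.5,200+(y+.5)/5-.5]); sz=lambda x,y:np.array([210+(x+.5)/5-.5,215+(y+.5)/5-.5])
caps=[(tz(173,258),sz(565,85)),(tz(380,290),sz(369,76)),(tz(585,320),sz(174,71))]
for a,b in caps: print("cap",tri([(T,a),(S,b)]),atz(T,a,78),atz(S,b,78))
c=np.array([atz(T,tz(*q),18) for q in [(90,18),(698,103),(662,422),(42,335)]]); m=c.mean(0)
ey=(c[0]+c[3]-c[1]-c[2]);yaw=np.arctan2(-ey[0],ey[1]);ex=c[0]+c[1]-c[2]-c[3]
print("plate",m,yaw,np.arctan2(ex[1],ex[0]),np.linalg.norm(ey)/2,np.linalg.norm(ex)/2)
R=np.array([[np.cos(yaw),-np.sin(yaw)],[np.sin(yaw),np.cos(yaw)]])
for y in (80,0,-80): print("post",m[:2]+R@[-20,y])
p2=lambda x,y:np.array([125+(x+.5)/5-.5,220+(y+.5)/5-.5]); p4=lambda x,y:np.array([400+(x+.5)/7-.5,210+(y+.5)/7-.5])
print("pin tip/mid",atz(T,p2(265,258),27), "scene foot",atz(S,p4(340,232),14))
d=np.array([atz(T,p2(*q),14) for q in [(122,25),(522,98),(437,500),(28,428)]]);print("door",d.mean(0), np.linalg.norm(d[0]-d[1]))
d=np.array([atz(S,p4(*q),14) for q in [(45,60),(562,92),(655,410),(70,388)]]);print("doorS",d.mean(0))
d=np.array([atz(T,p2(*q),14) for q in [(230,158),(368,183),(330,362),(188,338)]]);print("steelplate",d.mean(0))
d=np.array([atz(S,p4(*q),14) for q in [(222,152),(415,158),(440,300),(245,290)]]);print("steelplateS",d.mean(0))
E
```

```text
cap [569.8762376  -25.20852583  79.23819193] [569.90707944 -25.73532579  78.        ] [568.18032872 -24.52643488  78.        ]
cap [ 555.79438865 -104.31018963   79.03708734] [ 555.80069882 -105.39849859   78.        ] [ 554.48671636 -103.35730604   78.        ]
cap [ 542.47387533 -183.65551752   77.43611926] [ 542.45887999 -184.4542302    78.        ] [ 543.53770715 -182.64653818   78.        ]
plate [ 588.27175009 -109.39561961   18.        ] -0.1606993432629788 -0.16045881443997112 257.4920989447261 133.67806927688753
post [581.33012388 -27.22619814]
post [ 568.52943762 -106.19544805]
post [ 555.72875135 -185.16469795]
pin tip/mid [538.54618859 251.22698426  27.        ] scene foot [545.77952439 254.00516027  14.        ]
door [537.51645637 250.01865641  14.        ] 168.06685104278137
doorS [542.356518   251.61969236  14.        ]
steelplate [537.94597554 249.48495121  14.        ]
steelplateS [540.7909158 252.4099942  14.       ]
```

Emit:
move_arm(steps=[[-1, 24, 33.8, 0, 0, 0, -0.1], [-1, 48, 67.6, 0, 0, 0, -0.2], [-1, 72, 101.4, 0, 0, 0, -0.3], [-1, 96, 135, 0, 0, 0, -0.4], [-1, 120, 168, 0, 0, 0, -0.408]])

```text
clock: 1.87
position: [270.9, -437.1, 231.5]
ee_rot: [0.085, 0.996, -0.0, 0.0]
contact_force: [1.5, -0.1, 0.2]
gripper_width: 25.4
```

Emit:
move_arm(steps=[[-1, 24, 33.8, 0, 0, 0, 0], [-1, 48, 67.6, 0, 0, 0, 0], [-1, 72, 101.4, 0, 0, 0, 0], [-1, 96, 135, 0, 0, 0, 0], [-1, 120, 168, 0, 0, 0, 0]])

```text
clock: 2.28
position: [391.1, -268.8, 231.8]
ee_rot: [0.082, 0.997, -0.0, 0.001]
contact_force: [1.3, 0.1, -0.4]
gripper_width: -0.3
```

Emit:
move_arm(steps=[[-1, 24, 33.8, 0, 0, 0, 0], [-1, 48, 67.6, -20, 0, 0, 0], [-1, 72, 101.4, -40, 0, 0, 0], [-1, 96, 135, -50, 0, 0, 0], [-1, 120, 168, -60, 0, 0, 0]])

```text
clock: 2.7
position: [505.1, -108.5, 173.0]
ee_rot: [0.082, 0.997, -0.0, -0.0]
contact_force: [1.8, -0.9, -0.5]
gripper_width: -0.2
```

Emit:
move_arm(steps=[[-1, 24, 33.8, -10, 0, 0, 0], [-1, 45, 60, -20, 0, 0, 0], [-1, 59, 77.5, -30, 0, 0, 0], [-1, 59, 77.5, -40, 0, 0, 0], [-1, 59, 77.5, -40, 0, 0, 0]])

```text
clock: 3.12
position: [562.6, -31.9, 131.1]
ee_rot: [0.082, 0.997, -0.0, -0.002]
contact_force: [-1.0, -0.2, -0.6]
gripper_width: -0.1
```

```bash
python3 - <<'E'
from h import *
S=optics.get_image("scene");W=optics.get_image("wrist")
s=readout.read_state(); print({k:np.round(s[k],2) for k in ("clock","position","contact_force")})
cv2.imwrite("pics/w1.png",W["frame"]); cv2.imwrite("pics/s1.png",cv2.resize(S["frame"][130:310,190:430],None,fx=3.3,fy=3.3,interpolation=cv2.INTER_CUBIC))
for c in [(569.5,-25.2,78),(555.8,-104.3,78),(542.5,-183.6,78)]: print(proj(W,c))
for k in ("spring_a_cap","latch_pin"):
  for r in nets.tip_of(k,W)[:5]: print(k,r["conf"],r["uv"],atz(W,r["uv"],78)[:2])
E
```

```text
{'clock': np.float64(3.22), 'position': array([563.  , -33.32, 133.39]), 'contact_force': array([0.  , 0.16, 0.14])}
[327.76327475 273.02234955]
[175.05844763 272.03219988]
[ 22.01186946 271.79696567]
spring_a_cap 0.83 [176.9, 272.6] [ 556.2701223  -103.42934574]
```

View pics/w1.png

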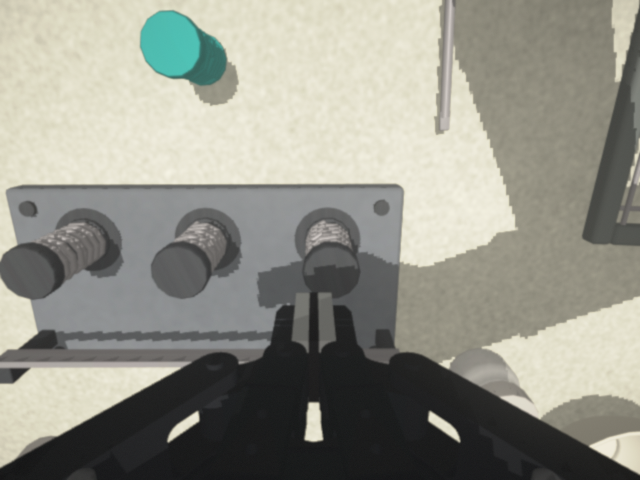

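View pics/s1.png

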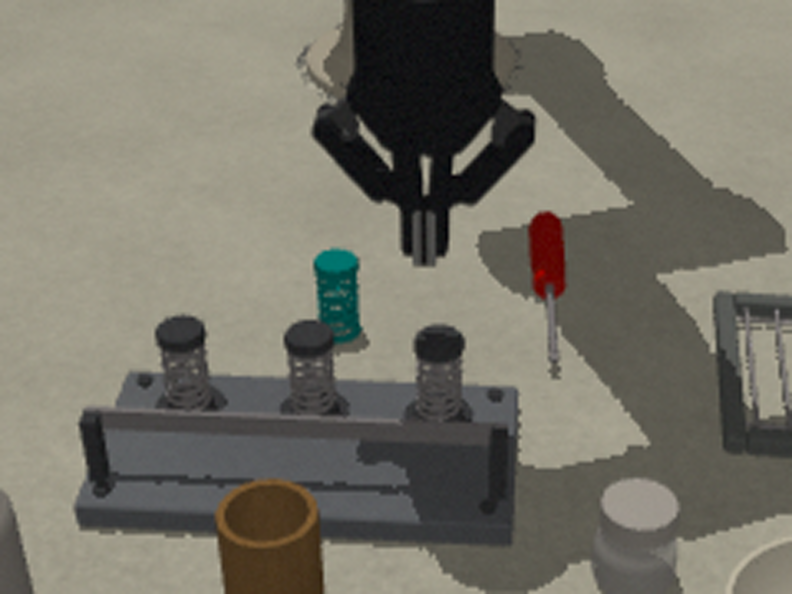

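```bash
python3 - <<'E'
from h import *
W=optics.get_image("wrist"); cv2.imwrite("pics/w1z.png",cv2.resize(W["frame"][200:320,0:400],None,fx=2,fy=2,interpolation=cv2.INTER_CUBIC))
for uv in [(331,270),(181,272),(31,273)]: print(atz(W,uv,78)[:2],atz(W,uv,75)[:2])
for i in range(3): print(readout.read_state()["position"])
E
```

```text
[570.12523615 -24.18513778] [571.3525692 -24.2424988]
[ 558.04358834 -102.9509222 ] [ 559.08847278 -104.1977491 ]
[ 545.39215374 -181.66057878] [ 546.24598505 -184.09602395]
[563.64599423 -33.7077851  134.71587721]
[563.64599423 -33.7077851  134.71587721]
[563.64599423 -33.7077851  134.71587721]
```

View pics/w1z.png

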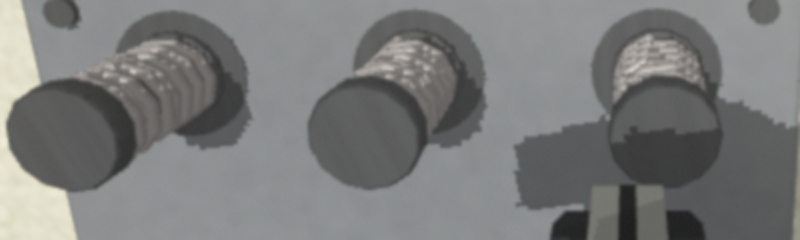

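Emit:
move_arm(steps=[[-1, 6.5, 8, -16, 0, 0, 0], [-1, 6.5, 8, -30, 0, 0, 0], [-1, 6.5, 8, -40, 0, 0, 0], [-1, 6.5, 8, -40, 0, 0, 0]])

```text
clock: 3.7
position: [568.5, -25.6, 92.1]
ee_rot: [0.083, 0.997, -0.0, -0.002]
contact_force: [-0.4, -0.2, 0.6]
gripper_width: -0.4
```

Emit:
move_arm(steps=[[-1, 1.5, 0.5, -8, 0, 0, 0], [-1, 1.5, 0.5, -13, 0, 0, 0], [-1, 1.5, 0.5, -16, 0, 0, 0], [-1, 1.5, 0.5, -18, 0, 0, 0], [-1, 1.5, 0.5, -18, 0, 0, 0]])

```text
clock: 4.12
position: [571.9, -24.4, 75.8]
ee_rot: [0.082, 0.997, -0.0, 0.0]
contact_force: [-1.5, -0.3, 2.5]
gripper_width: -0.2
```

Emit:
move_arm(steps=[[-1, 0, 0, -2, 0, 0, 0], [-1, 0, 0, -4, 0, 0, 0], [-1, 0, 0, -4, 0, 0, 0], [-1, 0, 0, -4, 0, 0, 0]])

```text
clock: 4.45
position: [572.0, -24.3, 72.1]
ee_rot: [0.082, 0.997, -0.0, 0.0]
contact_force: [-1.6, -0.5, 4.5]
gripper_width: -0.0
```

Emit:
move_arm(steps=[[-1, 0, 0, -2, 0, 0, 0], [-1, 0, 0, -4, 0, 0, 0], [-1, 0, 0, -4, 0, 0, 0], [-1, 0, 0, -4, 0, 0, 0]])

```text
clock: 4.78
position: [572.1, -24.4, 68.4]
ee_rot: [0.082, 0.997, -0.0, 0.0]
contact_force: [-2.1, -0.8, 6.9]
gripper_width: -0.2
```

Emit:
move_arm(steps=[[-1, 0, 0, -3, 0, 0, 0], [-1, 0, 0, -6, 0, 0, 0], [-1, 0, 0, -8, 0, 0, 0], [-1, 0, 0, -8.5, 0, 0, 0], [-1, 0, 0, -8.5, 0, 0, 0]])

```text
clock: 5.2
position: [572.2, -24.4, 60.7]
ee_rot: [0.082, 0.997, -0.0, 0.001]
contact_force: [-2.9, -1.0, 11.5]
gripper_width: 0.1
```

Emit:
move_arm(steps=[[-1, 0, 0, -0.5, 0, 0, 0], [-1, 0, 0, -0.5, 0, 0, 0], [-1, 0, 0, -0.5, 0, 0, 0], [-1, 0, 0, -0.5, 0, 0, 0], [-1, 0, 0, -0.5, 0, 0, 0]])

```text
clock: 5.62
position: [572.1, -24.4, 60.4]
ee_rot: [0.082, 0.997, -0.0, 0.001]
contact_force: [-3.1, -0.1, 11.7]
gripper_width: 0.1
```

Emit:
move_arm(steps=[[-1, 0, 0, 0, 0, 0, 0], [-1, 0, 0, 0, 0, 0, 0], [-1, 0, 0, 0, 0, 0, 0], [-1, 0, 0, 0, 0, 0, 0], [-1, 0, 0, 0, 0, 0, 0]])

```text
clock: 6.03
position: [572.1, -24.4, 60.5]
ee_rot: [0.082, 0.997, -0.0, 0.001]
contact_force: [-3.8, -0.3, 11.6]
gripper_width: -0.0
```

```bash
cat > look.py <<'E'
from h import *; import sys
n=sys.argv[1]
S=optics.get_image("scene");W=optics.get_image("wrist");s=readout.read_state()
print({k:np.round(s[k],2) for k in ("clock","position","contact_force","gripper_width")})
a=cv2.resize(S["frame"][190:310,200:360],(800,600),interpolation=cv2.INTER_CUBIC)
cv2.imwrite(f"pics/s_{n}.png",a);cv2.imwrite(f"pics/w_{n}.png",W["frame"])
E
python3 look.py p1
```

```text
{'clock': np.float64(6.13), 'position': array([572.17, -24.39,  60.48]), 'contact_force': array([-2.57, -0.6 , 11.98]), 'gripper_width': np.float64(0.09)}
```

View pics/s_p1.png

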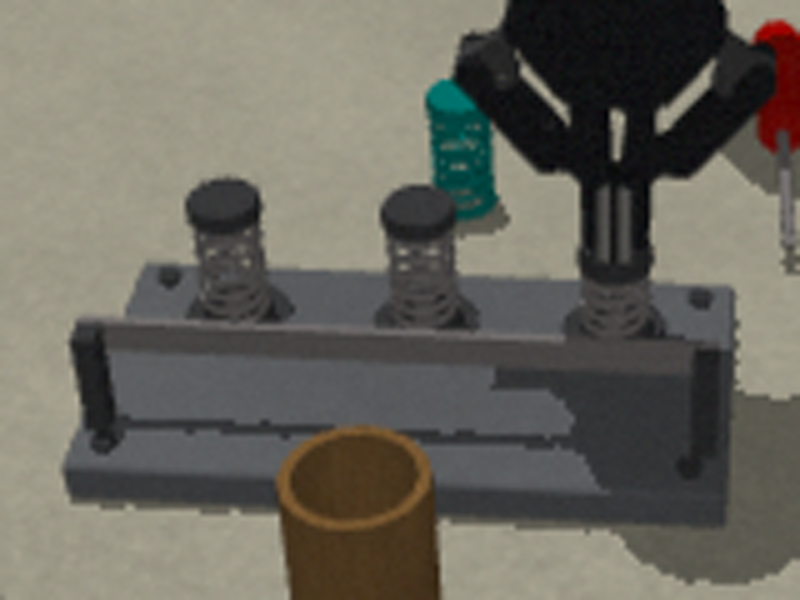

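View pics/w_p1.png

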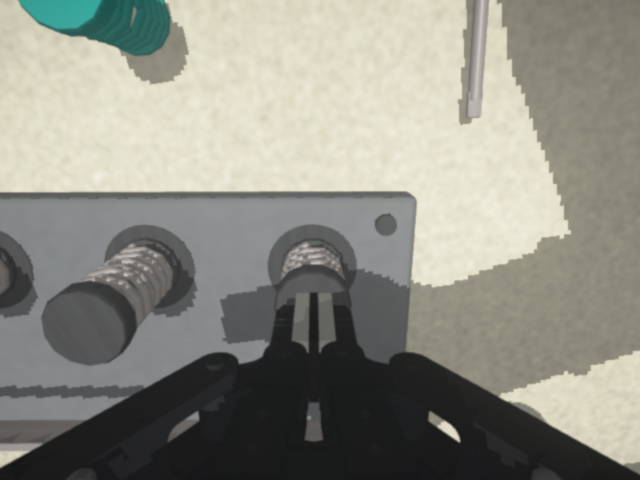

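Emit:
move_arm(steps=[[-1, 0, 0, 0, 0, 0, 0], [-1, 0, 0, 0, 0, 0, 0], [-1, 0, 0, 0, 0, 0, 0], [-1, 0, 0, 10, 0, 0, 0], [-1, 0, 0, 30, 0, 0, 0]])

```text
clock: 6.55
position: [570.9, -24.3, 87.6]
ee_rot: [0.083, 0.997, -0.0, -0.001]
contact_force: [-0.1, -0.0, -0.2]
gripper_width: -0.1
```

Emit:
move_arm(steps=[[-1, -4, -20, 5, 0, 0, 0], [-1, -9, -50, 5, 0, 0, 0], [-1, -13.5, -79, 5, 0, 0, 0], [-1, -13.5, -79, 3, 0, 0, 0], [-1, -13.5, -79, 3, 0, 0, 0]])

```text
clock: 6.97
position: [557.5, -104.3, 90.9]
ee_rot: [0.084, 0.996, 0.0, -0.001]
contact_force: [-0.0, 0.8, -0.7]
gripper_width: -0.5
```

Emit:
move_arm(steps=[[-1, 0, 0, -8, 0, 0, 0], [-1, 0, 0, -13, 0, 0, 0], [-1, 0, 0, -16, 0, 0, 0], [-1, 0, 0, -18.5, 0, 0, 0], [-1, 0, 0, -18.5, 0, 0, 0]])

```text
clock: 7.38
position: [558.4, -102.6, 72.9]
ee_rot: [0.082, 0.997, -0.0, -0.0]
contact_force: [-0.0, 0.3, 4.6]
gripper_width: -0.2
```

Emit:
move_arm(steps=[[-1, 0, 0, -2, 0, 0, 0], [-1, 0, 0, -4, 0, 0, 0], [-1, 0, 0, -4, 0, 0, 0], [-1, 0, 0, -4, 0, 0, 0]])

```text
clock: 7.72
position: [558.6, -102.9, 69.8]
ee_rot: [0.082, 0.997, 0.0, 0.001]
contact_force: [-1.9, 1.7, 5.8]
gripper_width: -0.3
```

Emit:
move_arm(steps=[[-1, 0, 0, -3, 0, 0, 0], [-1, 0, 0, -6, 0, 0, 0], [-1, 0, 0, -8, 0, 0, 0], [-1, 0, 0, -9, 0, 0, 0], [-1, 0, 0, -9, 0, 0, 0]])

```text
clock: 8.13
position: [558.7, -102.9, 61.5]
ee_rot: [0.082, 0.997, 0.0, 0.001]
contact_force: [-2.7, 3.0, 11.1]
gripper_width: -0.1
```

Emit:
move_arm(steps=[[-1, 0, 0, -1.2, 0, 0, 0], [-1, 0, 0, -1.2, 0, 0, 0], [-1, 0, 0, -1.2, 0, 0, 0], [-1, 0, 0, -1.2, 0, 0, 0], [-1, 0, 0, -1.2, 0, 0, 0]])

```text
clock: 8.55
position: [558.8, -102.9, 60.7]
ee_rot: [0.082, 0.997, 0.0, 0.001]
contact_force: [-3.2, 2.4, 11.1]
gripper_width: 0.1
```

Emit:
move_arm(steps=[[-1, 0, 0, 0, 0, 0, 0], [-1, 0, 0, 0, 0, 0, 0], [-1, 0, 0, 0, 0, 0, 0], [-1, 0, 0, 0, 0, 0, 0], [-1, 0, 0, 0, 0, 0, 0]])

```text
clock: 8.97
position: [558.8, -102.9, 60.7]
ee_rot: [0.082, 0.997, 0.0, 0.001]
contact_force: [-3.5, 2.3, 11.5]
gripper_width: 0.4
```

```bash
python3 look.py p2
```

```text
{'clock': np.float64(9.07), 'position': array([ 558.74, -102.87,   60.74]), 'contact_force': array([-2.92,  3.03, 10.82]), 'gripper_width': np.float64(-0.39)}
```

View pics/s_p2.png

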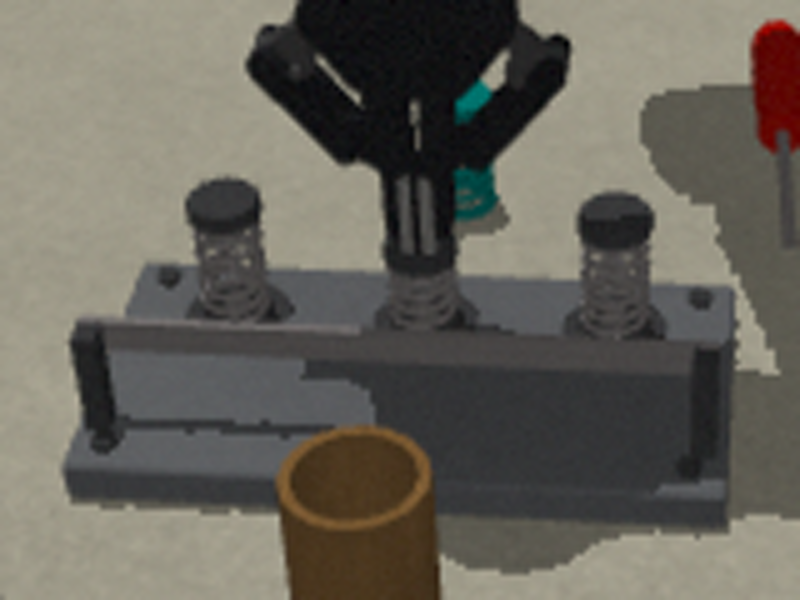

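View pics/w_p2.png

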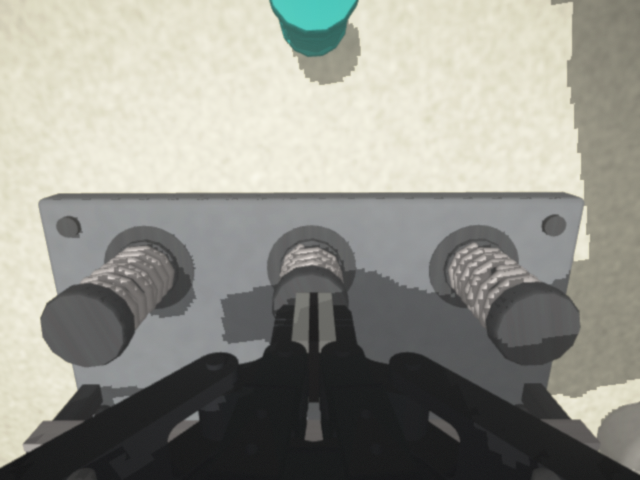

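Emit:
move_arm(steps=[[-1, 0, 0, -1, 0, 0, 0], [-1, 0, 0, -1, 0, 0, 0], [-1, 0, 0, -1, 0, 0, 0], [-1, 0, 0, -1, 0, 0, 0], [-1, 0, 0, -1, 0, 0, 0]])

```text
clock: 9.48
position: [558.8, -102.9, 59.8]
ee_rot: [0.082, 0.997, 0.0, 0.001]
contact_force: [-3.5, 2.4, 11.3]
gripper_width: 0.3
```

Emit:
move_arm(steps=[[-1, 0, 0, 0, 0, 0, 0], [-1, 0, 0, 0, 0, 0, 0], [-1, 0, 0, 0, 0, 0, 0], [-1, 0, 0, 0, 0, 0, 0], [-1, 0, 0, 0, 0, 0, 0]])

```text
clock: 9.9
position: [558.7, -102.9, 59.8]
ee_rot: [0.082, 0.997, 0.0, 0.001]
contact_force: [-3.8, 3.2, 11.4]
gripper_width: -0.0
```

Emit:
move_arm(steps=[[-1, 0, 0, 0, 0, 0, 0], [-1, 0, 0, 0, 0, 0, 0], [-1, 0, 0, 0, 0, 0, 0], [-1, 0, 0, 12, 0, 0, 0], [-1, 0, 0, 32, 0, 0, 0]])

```text
clock: 10.32
position: [557.5, -102.9, 89.1]
ee_rot: [0.082, 0.997, 0.0, -0.001]
contact_force: [0.0, 0.5, -0.3]
gripper_width: -0.1
```

Emit:
move_arm(steps=[[-1, -4, -20, 5, 0, 0, 0], [-1, -9, -50, 5, 0, 0, 0], [-1, -13.5, -80, 3, 0, 0, 0], [-1, -13.5, -80, 0, 0, 0, 0], [-1, -13.5, -80, -2, 0, 0, 0]])

```text
clock: 10.73
position: [544.0, -184.3, 87.2]
ee_rot: [0.084, 0.996, 0.0, -0.0]
contact_force: [0.8, 0.5, 0.3]
gripper_width: -0.2
```

Emit:
move_arm(steps=[[-1, 0, 0, -6, 0, 0, 0], [-1, 0, 0, -10, 0, 0, 0], [-1, 0, 0, -13, 0, 0, 0], [-1, 0, 0, -14, 0, 0, 0], [-1, 0, 0, -14, 0, 0, 0]])

```text
clock: 11.15
position: [545.0, -182.6, 74.3]
ee_rot: [0.082, 0.997, -0.0, -0.0]
contact_force: [-1.3, -0.0, 5.6]
gripper_width: -0.0
```

Emit:
move_arm(steps=[[-1, 0, 0, -1, 0, 0, 0], [-1, 0, 0, -2, 0, 0, 0], [-1, 0, 0, -3, 0, 0, 0], [-1, 0, 0, -3, 0, 0, 0], [-1, 0, 0, -3, 0, 0, 0]])

```text
clock: 11.57
position: [545.2, -182.7, 72.3]
ee_rot: [0.082, 0.997, -0.0, 0.0]
contact_force: [-2.6, 0.9, 7.8]
gripper_width: -0.5
```

Emit:
move_arm(steps=[[-1, 0, 0, -1.5, 0, 0, 0], [-1, 0, 0, -3, 0, 0, 0], [-1, 0, 0, -4.5, 0, 0, 0], [-1, 0, 0, -4.5, 0, 0, 0], [-1, 0, 0, -4.5, 0, 0, 0]])

```text
clock: 11.98
position: [545.4, -182.8, 68.6]
ee_rot: [0.081, 0.997, -0.0, 0.001]
contact_force: [-3.2, 1.0, 13.3]
gripper_width: 0.2
```

Emit:
move_arm(steps=[[-1, 0, 0, 0.7, 0, 0, 0], [-1, 0, 0, 0.7, 0, 0, 0], [-1, 0, 0, 0.7, 0, 0, 0], [-1, 0, 0, 0.7, 0, 0, 0], [-1, 0, 0, 0.7, 0, 0, 0]])

```text
clock: 12.4
position: [545.4, -182.8, 69.3]
ee_rot: [0.082, 0.997, -0.0, 0.001]
contact_force: [-4.5, 1.4, 12.3]
gripper_width: -0.0
```

Emit:
move_arm(steps=[[-1, 0, 0, 0, 0, 0, 0], [-1, 0, 0, 0, 0, 0, 0], [-1, 0, 0, 0, 0, 0, 0], [-1, 0, 0, 0, 0, 0, 0], [-1, 0, 0, 0, 0, 0, 0]])

```text
clock: 12.82
position: [545.4, -182.8, 69.3]
ee_rot: [0.082, 0.997, -0.0, 0.001]
contact_force: [-2.8, 0.9, 12.2]
gripper_width: -0.1
```

```bash
python3 look.py p3
```

```text
{'clock': np.float64(12.92), 'position': array([ 545.4 , -182.81,   69.29]), 'contact_force': array([-3.06,  1.4 , 11.07]), 'gripper_width': np.float64(-0.14)}
```

View pics/s_p3.png

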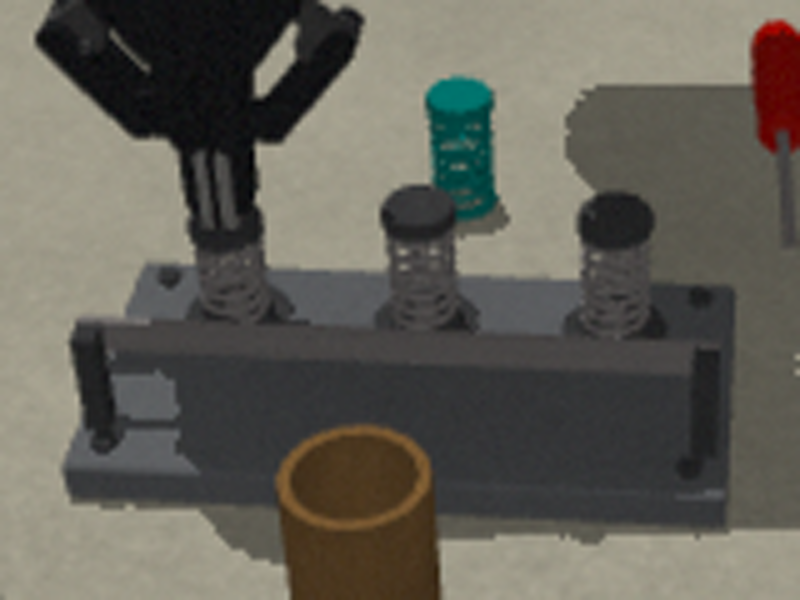

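View pics/w_p3.png

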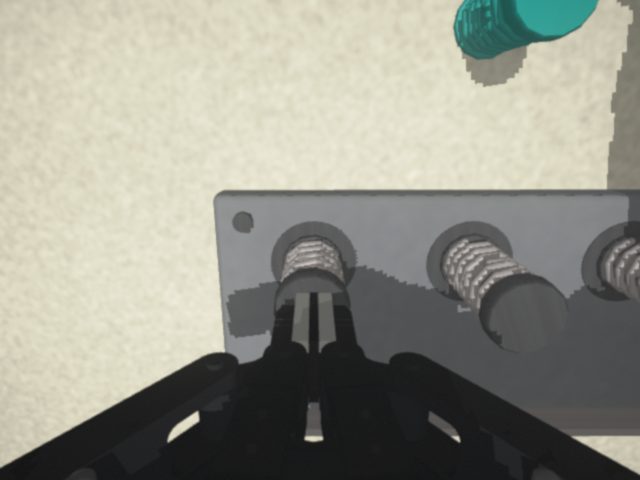

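Emit:
move_arm(steps=[[-1, 0, 0, 0, 0, 0, 0], [-1, 0, 0, 0, 0, 0, 0], [-1, 0, 0, 0, 0, 0, 0], [-1, 0, 0, 20, 0, 0, 0], [-1, 0, 0, 60, 0, 0, 0]])

```text
clock: 13.33
position: [541.7, -181.9, 123.3]
ee_rot: [0.083, 0.997, 0.001, -0.005]
contact_force: [0.2, -0.2, -0.2]
gripper_width: -0.0
```

Emit:
move_arm(steps=[[0.3, 0, 0, 10, 0, 0, 0], [0.3, 0, 0, 10, 0, 0, 0], [0.3, 0, 0, 10, 0, 0, 0], [0.3, 0, 0, 10, 0, 0, 0], [0.3, 0, 0, 10, 0, 0, 0]])

```text
clock: 13.75
position: [543.8, -182.9, 135.6]
ee_rot: [0.082, 0.997, 0.0, -0.002]
contact_force: [1.1, 0.8, -0.1]
gripper_width: 55.3
```

```bash
python3 look.py g1; python3 - <<'E'
from h import *
W=optics.get_image("wrist");s=readout.read_state();print(s["position"])
from scipy.spatial.transform import Rotation as Ro
R=Ro.from_quat(s["ee_rot"]).as_matrix(); print(R.round(3))
C=-cam(W)[0].T@cam(W)[1]; print("cam in tool",R.T@(C-s["position"]))
for c in [(544,-183,78),(544,-183,18),(545.4,-182.8,78)]: print(proj(W,c))
E
```

```text
{'clock': np.float64(13.85), 'position': array([ 544.11, -183.09,  135.82]), 'contact_force': array([-0.45, -0.12,  0.96]), 'gripper_width': np.float64(55.78)}
[ 544.24261716 -183.159259    136.02319791]
[[-0.986  0.164 -0.002]
 [ 0.164  0.986  0.   ]
 [ 0.002 -0.    -1.   ]]
cam in tool [  75.79006897    0.8304332  -142.03611812]
[311.43285046 260.5739735 ]
[311.72749686 229.14603369]
[312.24022131 262.95401984]
```

View pics/w_g1.png

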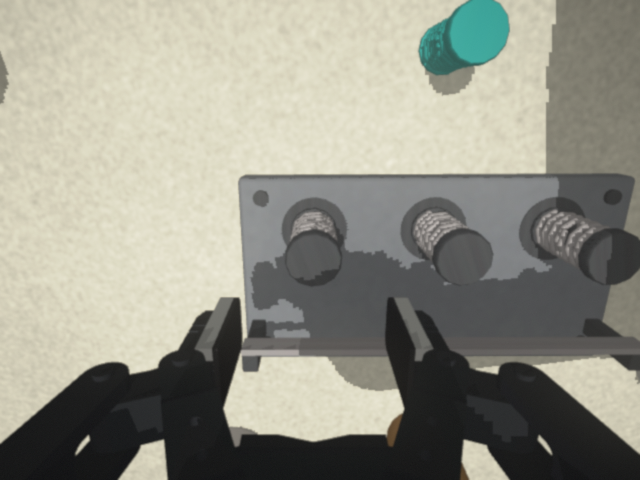

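Emit:
move_arm(steps=[[0.3, -1.5, 0.3, -20, 0, 0, 0], [0.3, -1.5, 0.3, -45, 0, 0, 0], [0.3, -1.5, 0.3, -60, 0, 0, 0], [0.3, -1.5, 0.3, -68, 0, 0, 0], [0.3, -1.5, 0.3, -70, 0, 0, 0]])

```text
clock: 14.32
position: [542.1, -182.9, 65.1]
ee_rot: [0.083, 0.997, -0.0, -0.002]
contact_force: [0.7, 0.4, 0.6]
gripper_width: 55.5
```

Emit:
move_arm(steps=[[0.3, 0, 0, -10, 0, 0, 0], [0.3, 0, 0, -20, 0, 0, 0], [0.3, 0, 0, -30, 0, 0, 0], [0.3, 0, 0, -34, 0, 0, 0], [0.3, 0, 0, -34, 0, 0, 0]])

```text
clock: 14.73
position: [542.5, -182.9, 31.9]
ee_rot: [0.083, 0.997, 0.0, -0.001]
contact_force: [0.0, 0.0, 0.2]
gripper_width: 55.5
```

```bash
python3 look.py g2
```

```text
{'clock': np.float64(14.83), 'position': array([ 543.45, -183.04,   33.21]), 'contact_force': array([ 0.23, -0.66,  0.73]), 'gripper_width': np.float64(55.29)}
```

View pics/w_g2.png

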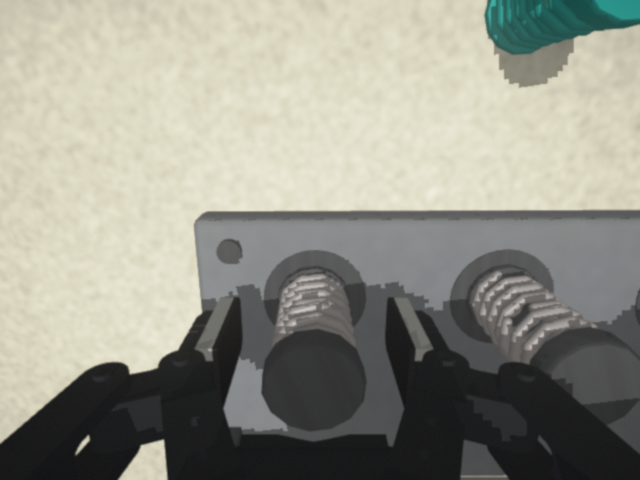

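View pics/s_g2.png

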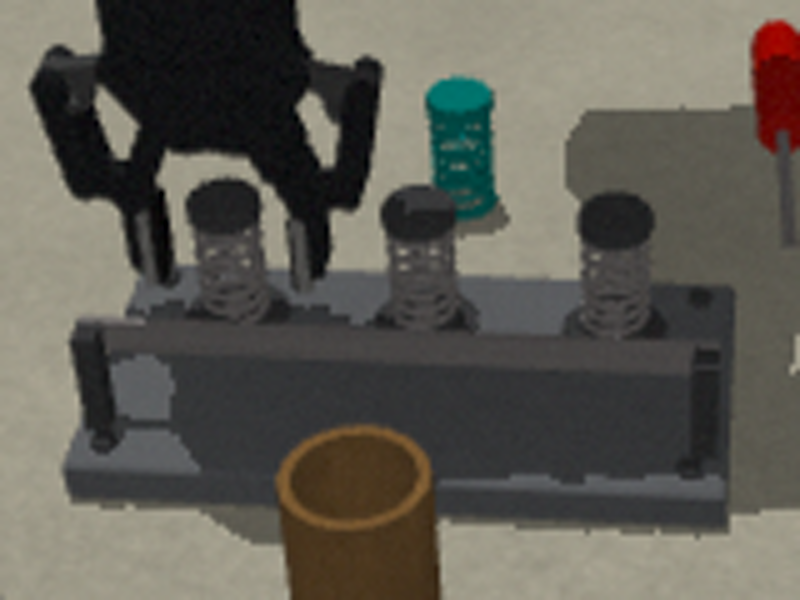

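Emit:
move_arm(steps=[[0.3, -1, 0, -1, 0, 0, 0], [-1, -1, 0, -1, 0, 0, 0], [-1, -1, 0, -1, 0, 0, 0], [-1, -1, 0, -1, 0, 0, 0], [-1, -1, 0, -1, 0, 0, 0]])

```text
clock: 15.25
position: [542.7, -183.0, 32.9]
ee_rot: [0.082, 0.997, -0.0, 0.001]
contact_force: [-0.2, 0.8, 3.7]
gripper_width: 28.2
```

Emit:
move_arm(steps=[[-1, 0, 0, 0, 0, 0, 0], [-1, 0, 0, 0, 0, 0, 0], [-1, 0, 0, 0, 0, 0, 0]])

```text
clock: 15.5
position: [542.7, -183.0, 32.9]
ee_rot: [0.082, 0.997, -0.0, 0.001]
contact_force: [-0.1, 0.1, 5.3]
gripper_width: 28.4
```

```bash
python3 look.py g3
```

```text
{'clock': np.float64(15.6), 'position': array([ 542.69, -183.04,   32.93]), 'contact_force': array([-1.91,  0.96,  5.34]), 'gripper_width': np.float64(28.02)}
```

View pics/w_g3.png

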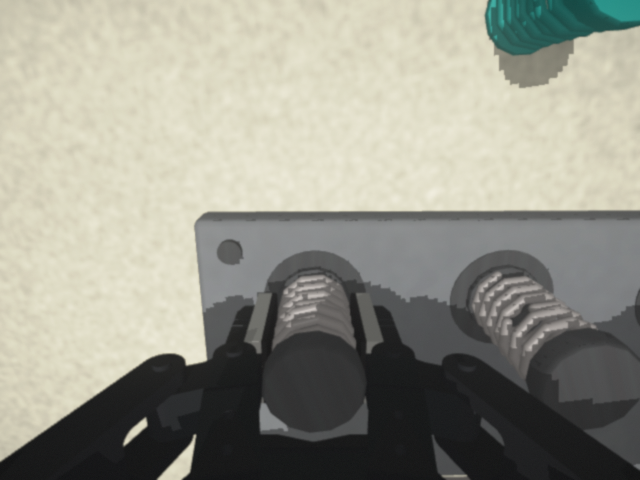

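View pics/s_g3.png

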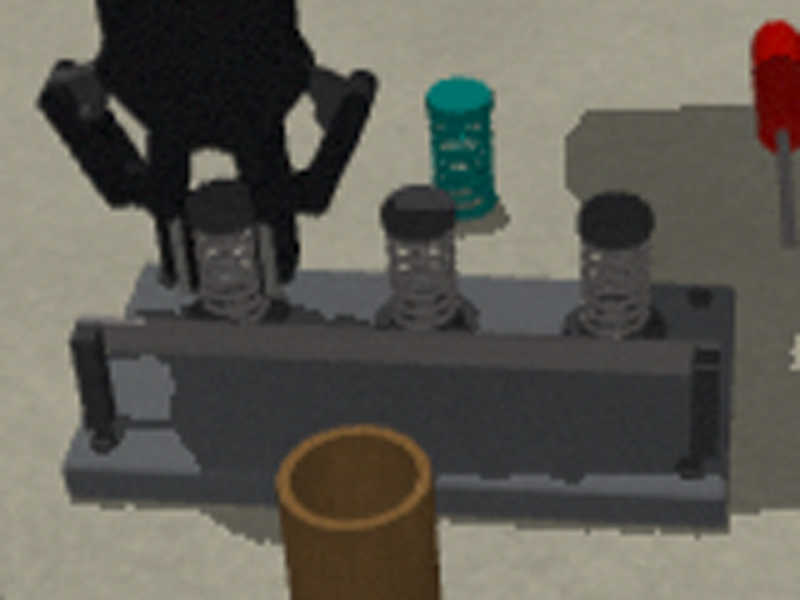

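Emit:
move_arm(steps=[[-1, 0, 0, 6, 0, 0, 0], [-1, 0, 0, 14, 0, 0, 0], [-1, 0, 0, 30, 0, 0, 0], [-1, 0, 0, 60, 0, 0, 0], [-1, 0, 0, 90, 0, 0, 0]])

```text
clock: 16.02
position: [541.2, -182.9, 122.4]
ee_rot: [0.083, 0.997, 0.0, -0.002]
contact_force: [0.1, -0.2, -0.2]
gripper_width: 28.6
```

Emit:
move_arm(steps=[[-1, 0, 20, 20, 0, 0, 0], [-1, 0, 55, 25, 0, 0, 0], [-1, 0, 92, 25, 0, 0, 0], [-1, 0, 130, 25, 0, 0, 0], [-1, 0, 168, 25, 0, 0, 0]])

```text
clock: 16.43
position: [541.8, -13.6, 147.9]
ee_rot: [0.083, 0.997, 0.0, 0.0]
contact_force: [1.2, -0.2, -1.4]
gripper_width: 28.3
```

Emit:
move_arm(steps=[[-1, 0, 38, 0, 0, 0, 0], [-1, 0, 76, 0, 0, 0, 0], [-1, 0, 112, 0, 0, 0, 0], [-1, 0, 146, 0, 0, 0, 0], [-1, 0, 176, 0, 0, 0, 0]])

```text
clock: 16.85
position: [541.8, 163.2, 147.6]
ee_rot: [0.082, 0.997, 0.0, 0.0]
contact_force: [0.7, -0.4, -0.5]
gripper_width: 28.4
```

Emit:
move_arm(steps=[[-1, 0, 15, 0, 0, 0, 0], [-1, 0, 28, 0, 0, 0, 0], [-1, 0, 28, 0, 0, 0, 0]])

```text
clock: 17.1
position: [542.3, 190.8, 147.2]
ee_rot: [0.082, 0.997, 0.0, 0.0]
contact_force: [0.8, -0.5, -0.8]
gripper_width: 28.4
```

```bash
python3 - <<'E'
from h import *
W=optics.get_image("wrist");T=optics.get_image("top");S=optics.get_image("scene");s=readout.read_state()
print({k:np.round(s[k],2) for k in ("clock","position","contact_force","gripper_width")})
cv2.imwrite("pics/w_h1.png",W["frame"]);cv2.imwrite("pics/t_h1.png",T["frame"]);cv2.imwrite("pics/s_h1.png",cv2.resize(S["frame"][150:300,360:560],(800,600),interpolation=cv2.INTER_CUBIC))
for c in [(540,251.5,14),(540,251.5,40)]: print(proj(W,c),proj(T,c))
for n,p in (("w",W),("t",T)):
  for r in nets.tip_of("latch_pin",p)[:3]: print(n,r["conf"],r["uv"],atz(p,r["uv"],14)[:2])
  for r in nets.tip_of("spring_a_mid",p)[:4]: print(n,"mid",r["conf"],r["uv"])
E
```

```text
{'clock': np.float64(17.25), 'position': array([542.01, 187.99, 147.04]), 'contact_force': array([-0.82, -0.02, -0.74]), 'gripper_width': np.float64(27.9)}
[396.65831476 206.01485556] [179.43719135 270.59817393]
[404.77046303 215.20425224] [175.44373898 270.36381583]
w 0.86 [397.3, 201.7] [537.00176829 252.2537404 ]
t mid 0.6 [356.3, 259.0]
t mid 0.49 [176.4, 276.3]
```

View pics/w_h1.png

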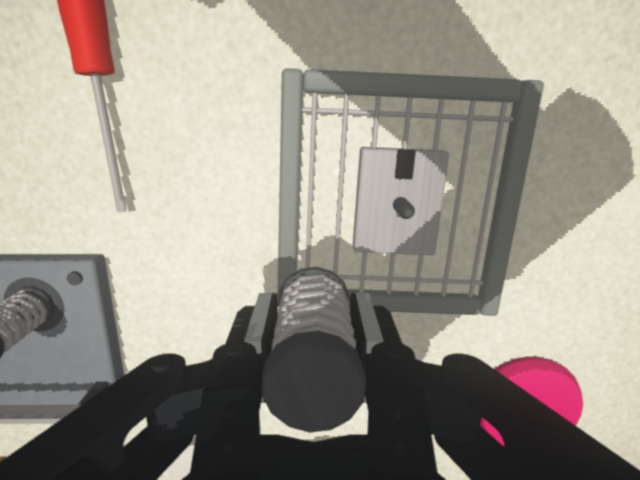

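View pics/s_h1.png

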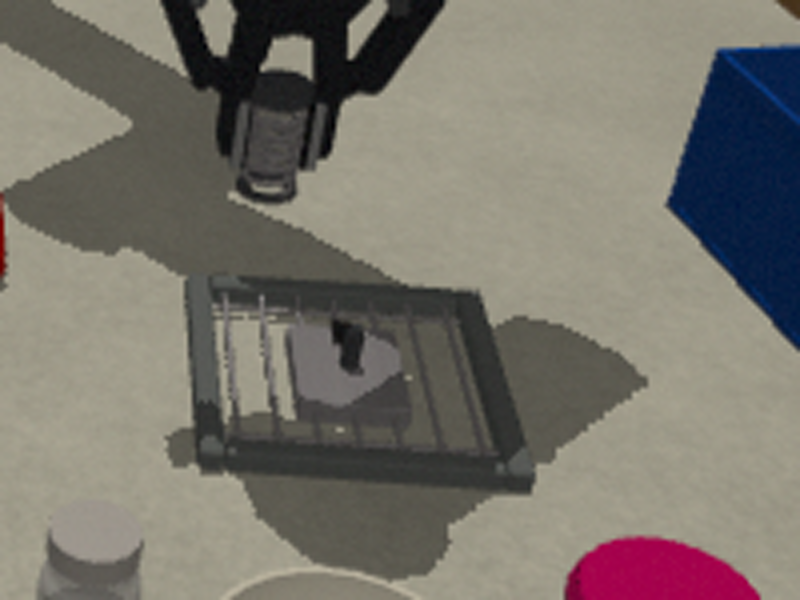

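```bash
python3 - <<'E'
import cv2
f=cv2.imread("pics/w_h1.png"); cv2.imwrite("pics/w_h1z.png",cv2.convertScaleAbs(cv2.resize(f[140:260,345:455],None,fx=5,fy=5,interpolation=cv2.INTER_CUBIC),alpha=1.5,beta=20))
E
```

```text
(no output)
```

View pics/w_h1z.png

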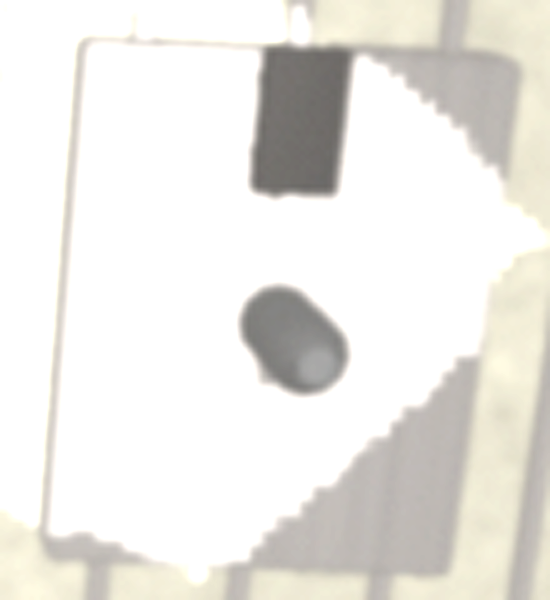

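```bash
python3 - <<'E'
from h import *
W=optics.get_image("wrist");s=readout.read_state();print(s["position"],s["clock"])
cv2.imwrite("pics/w_h2.png",W["frame"])
d=lambda x,y:(345+(x+.5)/5-.5,140+(y+.5)/5-.5)
print(atz(W,d(281,325),14),atz(W,d(317,365),40))
# spring axis in tool: foot projection
p=s["position"]
for off in (0,-1,1): print(proj(W,(p[0]+off,p[1],p[2]+45)),proj(W,(p[0]+off,p[1],p[2]-15)))
E
python3 -c "
import cv2
f=cv2.imread('pics/w_h2.png');cv2.imwrite('pics/w_h2z.png',cv2.convertScaleAbs(cv2.resize(f[250:450,220:410],None,fx=3,fy=3,interpolation=cv2.INTER_CUBIC),alpha=2,beta=10))"
```

```text
[542.3276993  188.05540554 147.26866431] 17.5
[539.63385795 251.56509636  14.        ] [538.81119212 250.81191967  40.        ]
[310.5664549  387.79911115] [311.31149578 295.94923373]
[309.97940709 384.8900803 ] [310.92084035 293.85039762]
[311.15051766 390.69335004] [311.70082279 298.04093275]
```

View pics/w_h2z.png

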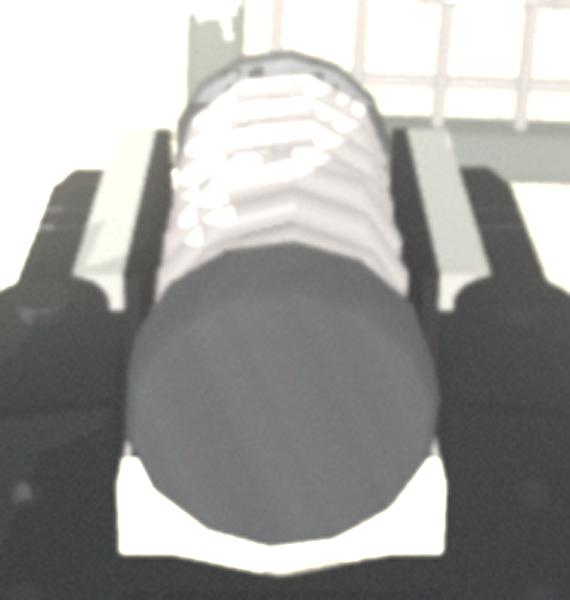

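Emit:
move_arm(steps=[[-1, -1, 30, 0, 0, 0, 0], [-1, -3.3, 55, 0, 0, 0, 0], [-1, -3.3, 62.2, -10, 0, 0, 0], [-1, -3.3, 62.2, -35, 0, 0, 0], [-1, -3.3, 62.2, -60, 0, 0, 0]])

```text
clock: 17.92
position: [539.5, 251.9, 87.3]
ee_rot: [0.082, 0.997, 0.001, 0.001]
contact_force: [-0.6, -0.9, -1.9]
gripper_width: 28.4
```

Emit:
move_arm(steps=[[-1, 0, 0, -6, 0, 0, 0], [-1, 0, 0, -12, 0, 0, 0], [-1, 0, 0, -12, 0, 0, 0], [-1, 0, 0, -12, 0, 0, 0]])

```text
clock: 18.25
position: [539.7, 251.2, 76.0]
ee_rot: [0.083, 0.997, 0.0, 0.001]
contact_force: [0.2, -0.6, -1.1]
gripper_width: 28.1
```

```bash
cat > lk2.py <<'E'
from h import *; import sys
n=sys.argv[1]
W=optics.get_image("wrist");S=optics.get_image("scene");s=readout.read_state()
print({k:np.round(s[k],2) for k in ("clock","position","contact_force","gripper_width")})
e=lambda f:cv2.convertScaleAbs(f,alpha=1.6,beta=15)
cv2.imwrite(f"pics/w_{n}.png",e(W["frame"]))
cv2.imwrite(f"pics/s_{n}.png",e(cv2.resize(S["frame"][180:270,390:510],(800,600),interpolation=cv2.INTER_CUBIC)))
p=s["position"]; print(proj(W,(539.2,251.2,14)),proj(W,(539.2,251.2,40)),proj(W,(p[0],p[1],p[2]-14.5)))
E
python3 lk2.py d1
```

```text
{'clock': np.float64(18.35), 'position': array([539.87, 251.58,  76.64]), 'contact_force': array([-0.71,  0.35, -0.97]), 'gripper_width': np.float64(28.14)}
[310.99453018 256.75994085] [310.80913989 275.62031545] [311.74438814 297.25435847]
```

View pics/w_d1.png

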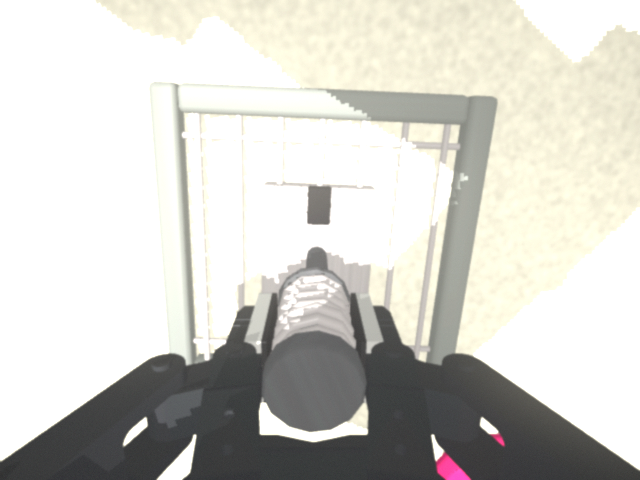

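View pics/s_d1.png

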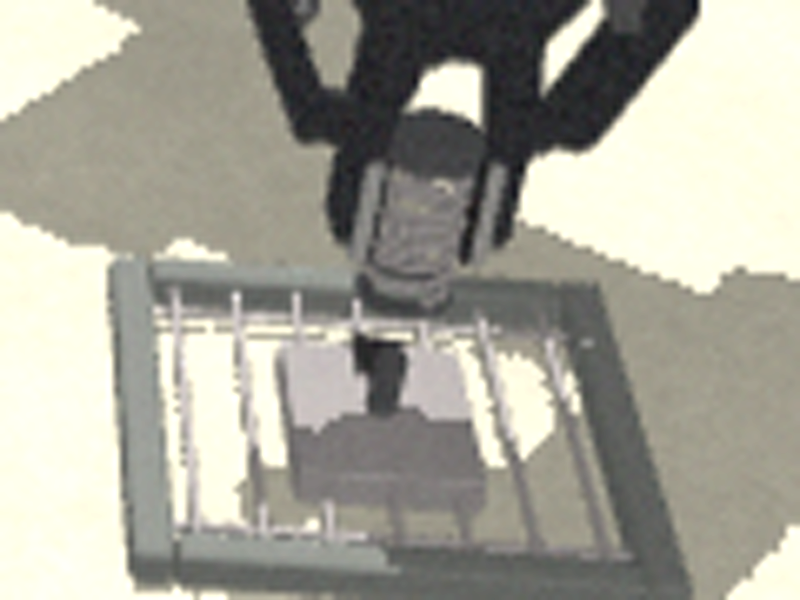

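```bash
python3 - <<'E'
from h import *
W=optics.get_image("wrist");s=readout.read_state();print(s["position"],W["cx"],W["cy"],W["fx"])
f=W["frame"]; cv2.imwrite("pics/w_d1z.png",cv2.convertScaleAbs(cv2.resize(f[175:325,250:380],None,fx=4,fy=4,interpolation=cv2.INTER_CUBIC),alpha=1.3,beta=10))
E
```

```text
[539.76714389 251.55800831  76.59219053] 313.32786920119366 236.6692095613372 402.72525822966054
```

View pics/w_d1z.png

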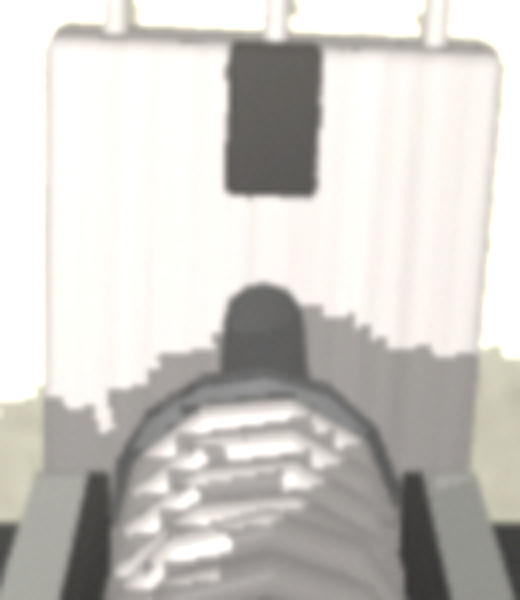

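Emit:
move_arm(steps=[[-1, -0.8, 0.8, -6, 0, 0, 0], [-1, -0.8, 0.8, -12, 0, 0, 0], [-1, -0.8, 0.8, -18, 0, 0, 0], [-1, -0.8, 0.8, -22, 0, 0, 0], [-1, -0.8, 0.8, -26, 0, 0, 0]])

```text
clock: 18.82
position: [537.9, 251.8, 48.3]
ee_rot: [0.082, 0.997, -0.0, -0.0]
contact_force: [1.0, 0.4, -1.4]
gripper_width: 27.7
```

```bash
python3 lk2.py d2
```

```text
{'clock': np.float64(18.92), 'position': array([537.63, 251.62,  48.06]), 'contact_force': array([ 0.74, -0.35, -0.69]), 'gripper_width': np.float64(28.38)}
[310.28655752 280.84301397] [309.8696526  306.10767412] [310.34708291 295.75023663]
```

View pics/s_d2.png

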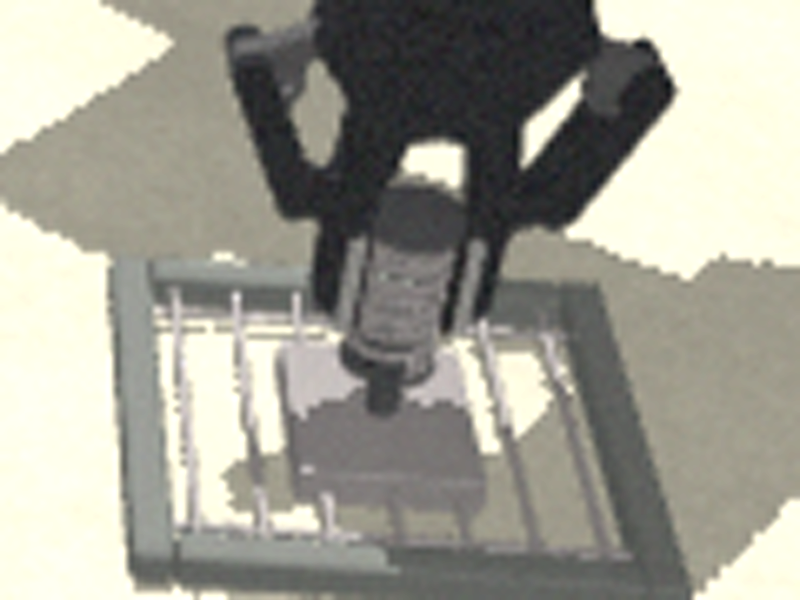

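View pics/w_d2.png

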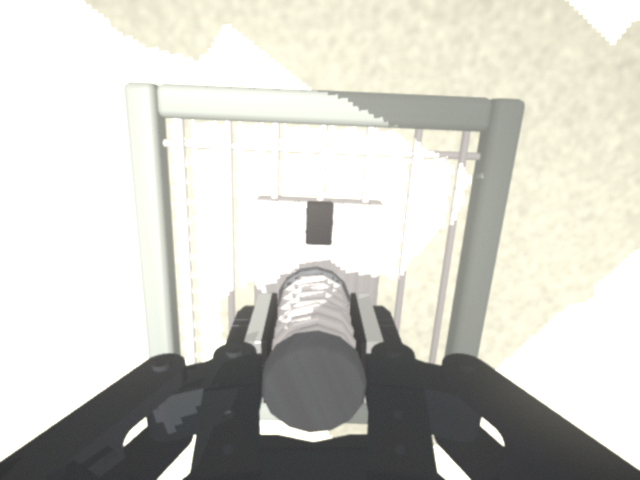

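```bash
python3 - <<'E'
from h import *
S=optics.get_image("scene");print(readout.read_state()["position"])
cv2.imwrite("pics/s_d2n.png",cv2.convertScaleAbs(cv2.resize(S["frame"][200:250,420:480],(780,650),interpolation=cv2.INTER_NEAREST)[:600],alpha=2.2,beta=15))
p=readout.read_state()["position"]
for c in [(539,251.5,14),(539,251.5,40),(p[0],p[1],p[2]-15),(p[0]+15,p[1],p[2]-15)]: print((proj(S,c)-[420,200])*13)
E
```

```text
[537.95549475 251.86414615  48.58823904]
[338.5584162  532.26940864]
[364.71314426 407.19685023]
[358.30193672 434.69279781]
[387.40956706 487.16132952]
```

View pics/s_d2n.png

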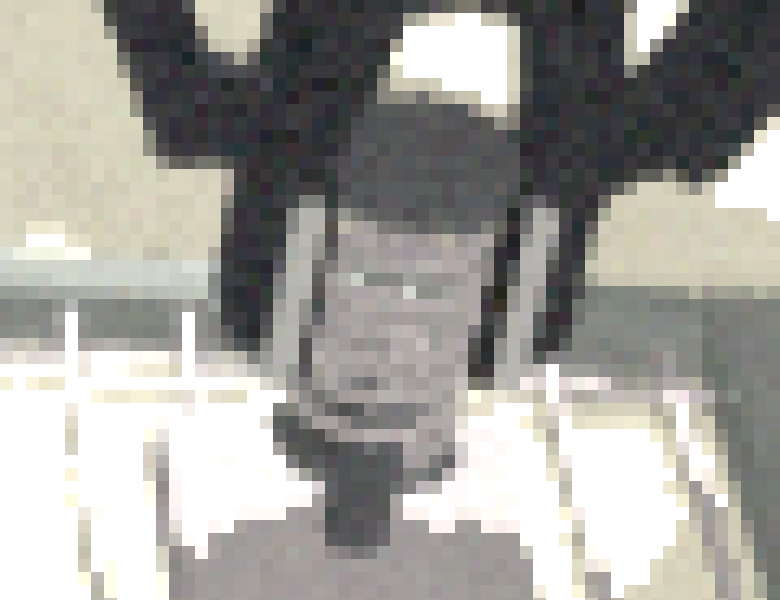

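Emit:
move_arm(steps=[[-1, 1, 1.1, -1, 0, 0, 0], [-1, 1, 1.1, -3, 0, 0, 0], [-1, 1, 1.1, -5, 0, 0, 0], [-1, 1, 1.1, -7, 0, 0, 0], [-1, 1, 1.1, -7, 0, 0, 0]])

```text
clock: 19.38
position: [538.9, 252.9, 41.7]
ee_rot: [0.083, 0.997, -0.0, -0.0]
contact_force: [0.2, 0.6, -0.6]
gripper_width: 28.0
```

Emit:
move_arm(steps=[[-1, 0, 0, -3, 0, 0, 0], [-1, 0, 0, -6, 0, 0, 0], [-1, 0, 0, -8, 0, 0, 0], [-1, 0, 0, -10, 0, 0, 0], [-1, 0, 0, -10, 0, 0, 0]])

```text
clock: 19.8
position: [538.9, 252.9, 31.6]
ee_rot: [0.083, 0.997, -0.0, -0.0]
contact_force: [-0.7, 0.1, -0.8]
gripper_width: 27.9
```

Emit:
move_arm(steps=[[-1, 0, 0, -1, 0, 0, 0], [-1, 0, 0, -2, 0, 0, 0], [-1, 0, 0, -3, 0, 0, 0], [-1, 0, 0, -3, 0, 0, 0]])

```text
clock: 20.13
position: [539.1, 253.1, 29.1]
ee_rot: [0.083, 0.997, 0.0, -0.0]
contact_force: [-0.4, 0.5, -0.7]
gripper_width: 28.4
```

```bash
python3 lk2.py d3
```

```text
{'clock': np.float64(20.23), 'position': array([539.2 , 253.15,  29.21]), 'contact_force': array([-0.01, -0.64, -0.15]), 'gripper_width': np.float64(28.08)}
[306.49478963 296.63048436] [305.4434453  327.77177111] [310.96318684 296.68112209]
```

View pics/s_d3.png

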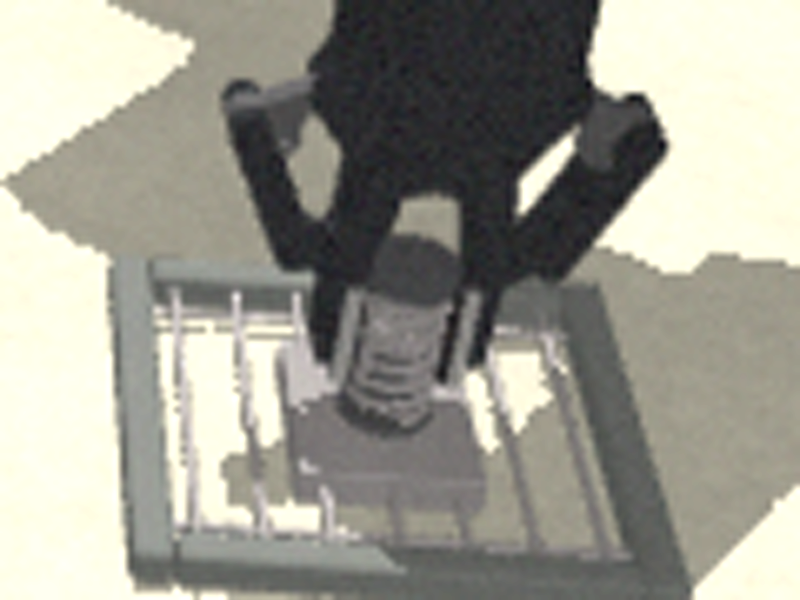

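View pics/w_d3.png

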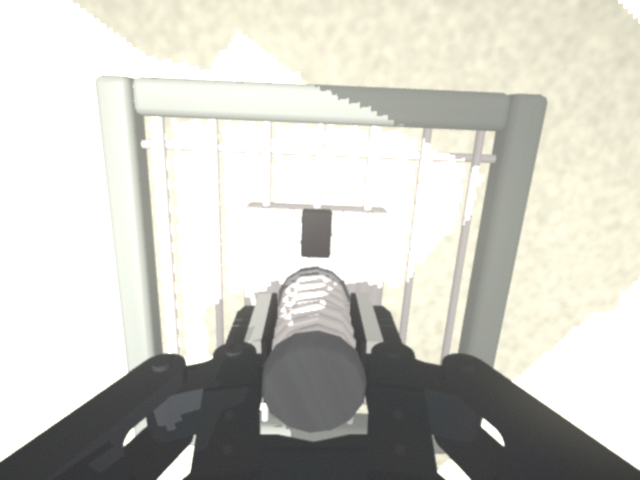

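Emit:
move_arm(steps=[[-1, 0, 0, -0.7, 0, 0, 0], [-1, 0, 0, -1.4, 0, 0, 0], [-1, 0, 0, -1.4, 0, 0, 0], [-1, 0, 0, -1.4, 0, 0, 0]])

```text
clock: 20.57
position: [539.3, 253.2, 29.0]
ee_rot: [0.082, 0.997, 0.0, 0.0]
contact_force: [-2.2, 0.3, 5.3]
gripper_width: 28.0
```

Emit:
move_arm(steps=[[0.3, 0, 0, 0, 0, 0, 0], [0.3, 0, 0, 0, 0, 0, 0], [0.3, 0, 0, 0, 0, 0, 0], [0.3, 0, 0, 0, 0, 0, 0], [0.3, 0, 0, 0, 0, 0, 0]])

```text
clock: 20.98
position: [539.1, 253.1, 27.6]
ee_rot: [0.083, 0.997, -0.0, -0.0]
contact_force: [-0.4, -0.5, -0.1]
gripper_width: 55.4
```

Emit:
move_arm(steps=[[0.3, 0, 0, 10, 0, 0, 0], [0.3, 0, 0, 25, 0, 0, 0], [0.3, 0, 0, 50, 0, 0, 0], [0.3, 0, 0, 80, 0, 0, 0], [0.3, 0, 0, 90, 0, 0, 0]])

```text
clock: 21.4
position: [541.4, 254.5, 122.9]
ee_rot: [0.082, 0.997, 0.002, 0.003]
contact_force: [0.3, 0.4, 0.1]
gripper_width: 55.4
```

```bash
python3 lk2.py d4; python3 - <<'E'
from h import *
W=optics.get_image("wrist");p=readout.read_state()["position"];print(p)
for c in [(539.3,253.2,74),(p[0],p[1],74)]: print(proj(W,c))
E
```

```text
{'clock': np.float64(21.5), 'position': array([540.65, 254.26, 121.19]), 'contact_force': array([-0.06, -0.19, -0.52]), 'gripper_width': np.float64(55.81)}
[305.22060594 229.25745631] [304.65641426 241.92529709] [310.03405871 292.92431623]
[539.42062833 253.47276637 119.00394591]
[308.24800968 265.41651854]
[308.82176682 265.55258396]
```

View pics/s_d4.png

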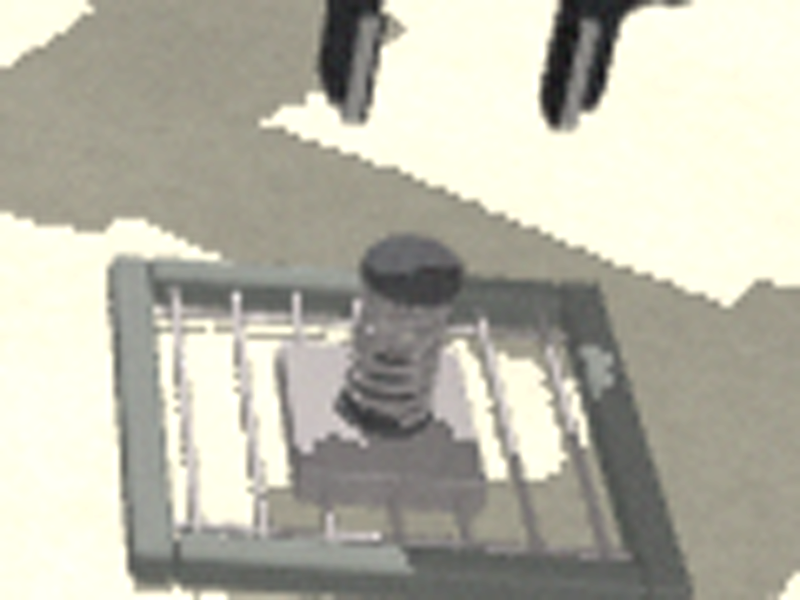

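View pics/w_d4.png

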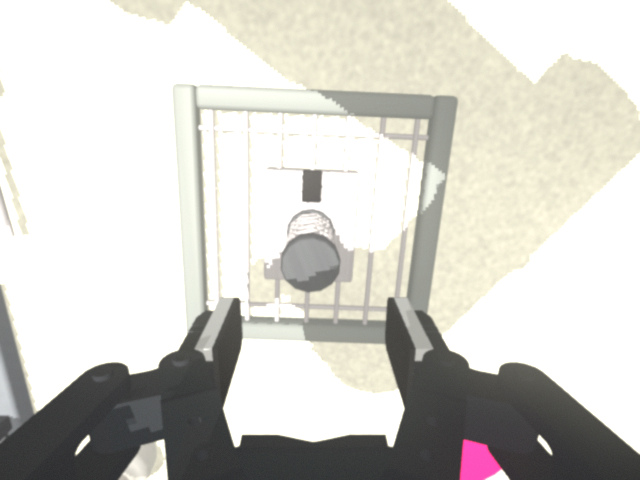

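Emit:
move_arm(steps=[[-1, -1, -0.4, 0, 0, 0, 0], [-1, -1, -0.4, 0, 0, 0, 0], [-1, -1, -0.4, 0, 0, 0, 0], [-1, -1, -0.4, 0, 0, 0, 0], [-1, -1, -0.4, -10, 0, 0, 0]])

```text
clock: 21.97
position: [539.2, 253.4, 108.7]
ee_rot: [0.082, 0.997, 0.001, 0.001]
contact_force: [0.0, -0.5, 0.4]
gripper_width: 0.4
```

Emit:
move_arm(steps=[[-1, 0, 0, -8, 0, 0, 0], [-1, 0, 0, -16, 0, 0, 0], [-1, 0, 0, -22, 0, 0, 0], [-1, 0, 0, -25, 0, 0, 0], [-1, 0, 0, -25, 0, 0, 0]])

```text
clock: 22.38
position: [537.6, 252.3, 81.4]
ee_rot: [0.083, 0.997, -0.001, -0.001]
contact_force: [-0.5, -0.3, -0.0]
gripper_width: 0.1
```

Emit:
move_arm(steps=[[-1, 0.5, 0.4, -4, 0, 0, 0], [-1, 0.5, 0.4, -8, 0, 0, 0], [-1, 0.5, 0.4, -11, 0, 0, 0], [-1, 0.5, 0.4, -12, 0, 0, 0], [-1, 0.5, 0.4, -12, 0, 0, 0]])

```text
clock: 22.8
position: [539.0, 253.4, 71.4]
ee_rot: [0.082, 0.997, 0.0, 0.0]
contact_force: [-0.6, 0.7, 3.4]
gripper_width: -0.2
```

Emit:
move_arm(steps=[[-1, 0, 0, -2, 0, 0, 0], [-1, 0, 0, -4, 0, 0, 0], [-1, 0, 0, -6, 0, 0, 0], [-1, 0, 0, -6, 0, 0, 0], [-1, 0, 0, -6, 0, 0, 0]])

```text
clock: 23.22
position: [539.3, 253.5, 66.7]
ee_rot: [0.082, 0.997, 0.0, 0.001]
contact_force: [-2.0, -0.1, 8.9]
gripper_width: 0.3
```

Emit:
move_arm(steps=[[-1, 0, 0, -1.5, 0, 0, 0], [-1, 0, 0, -3, 0, 0, 0], [-1, 0, 0, -3, 0, 0, 0], [-1, 0, 0, -3, 0, 0, 0], [-1, 0, 0, -3, 0, 0, 0]])

```text
clock: 23.63
position: [539.4, 253.5, 64.4]
ee_rot: [0.082, 0.997, 0.001, 0.001]
contact_force: [-2.7, -0.8, 11.9]
gripper_width: -0.1
```

Emit:
move_arm(steps=[[-1, 0, 0, 0, 0, 0, 0], [-1, 0, 0, 0, 0, 0, 0], [-1, 0, 0, 0, 0, 0, 0], [-1, 0, 0, 0, 0, 0, 0], [-1, 0, 0, 0, 0, 0, 0]])

```text
clock: 24.05
position: [539.4, 253.5, 64.5]
ee_rot: [0.082, 0.997, 0.001, 0.001]
contact_force: [-4.2, -1.2, 12.6]
gripper_width: 0.3
```

```bash
python3 lk2.py e1
```

```text
{'clock': np.float64(24.15), 'position': array([539.34, 253.54,  64.47]), 'contact_force': array([-3.02, -1.84, 12.21]), 'gripper_width': np.float64(0.32)}
[306.56539529 265.83506969] [305.79723353 287.11240059] [310.8928583  296.37978554]
```

View pics/s_e1.png

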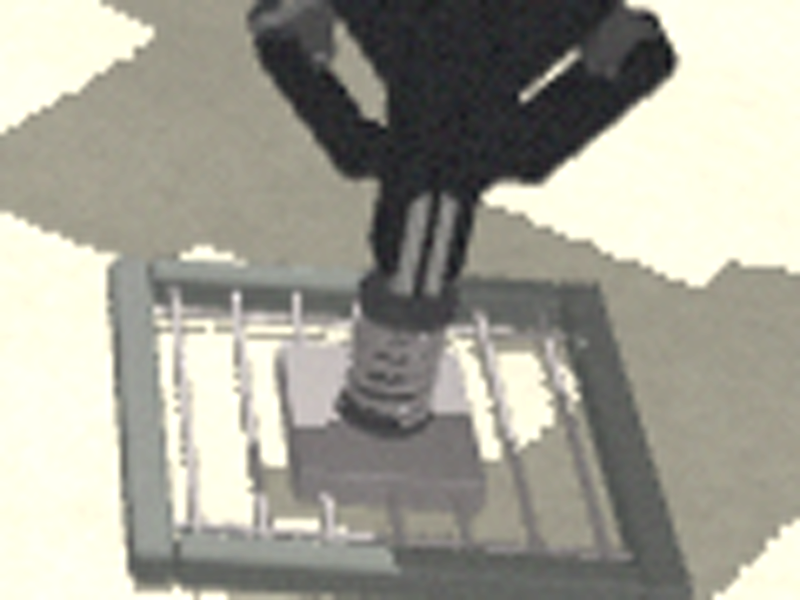

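Holding 12.2 N with the cap at z 64.5 (14 + 50.5 mm). I'll hold about half a second more, then lift off.

Emit:
move_arm(steps=[[-1, 0, 0, 0, 0, 0, 0], [-1, 0, 0, 0, 0, 0, 0], [-1, 0, 0, 0, 0, 0, 0], [-1, 0, 0, 0, 0, 0, 0], [-1, 0, 0, 0, 0, 0, 0]])

```text
clock: 24.57
position: [539.3, 253.5, 64.4]
ee_rot: [0.082, 0.997, 0.001, 0.001]
contact_force: [-3.3, -0.1, 12.9]
gripper_width: 0.2
```

Emit:
move_arm(steps=[[-1, 0, 0, 8, 0, 0, 0], [-1, 0, 0, 16, 0, 0, 0], [-1, 0, 0, 40, 0, 0, 0], [-1, 0, 0, 80, 0, 0, 0], [-1, 0, 0, 110, 0, 0, 0]])

```text
clock: 24.98
position: [538.6, 252.9, 173.4]
ee_rot: [0.082, 0.997, -0.0, 0.0]
contact_force: [0.8, -0.1, 0.4]
gripper_width: -0.1
```

Emit:
move_arm(steps=[[-1, -30, -20, 10, 0, 0, 0], [-1, -60, -40, 20, 0, 0, 0], [-1, -60, -40, 20, 0, 0, 0], [-1, -60, -40, 20, 0, 0, 0]])

```text
clock: 25.32
position: [477.6, 212.3, 192.8]
ee_rot: [0.083, 0.997, 0.001, 0.0]
contact_force: [0.8, 0.2, -0.6]
gripper_width: 0.1
```

```bash
python3 - <<'E'
from h import *
S=optics.get_image("scene");T=optics.get_image("top");s=readout.read_state();print(s["clock"],s["position"],s["contact_force"])
cv2.imwrite("pics/s_f.png",S["frame"]);cv2.imwrite("pics/t_f.png",T["frame"])
E
```

```text
25.4167 [478.89075932 213.32037916 191.81435124] [ 0.22481437 -0.80294666  0.71509442]
```

View pics/s_f.png

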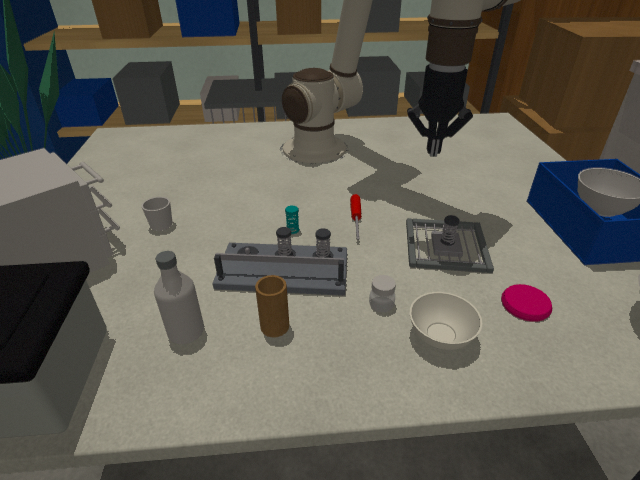

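View pics/t_f.png

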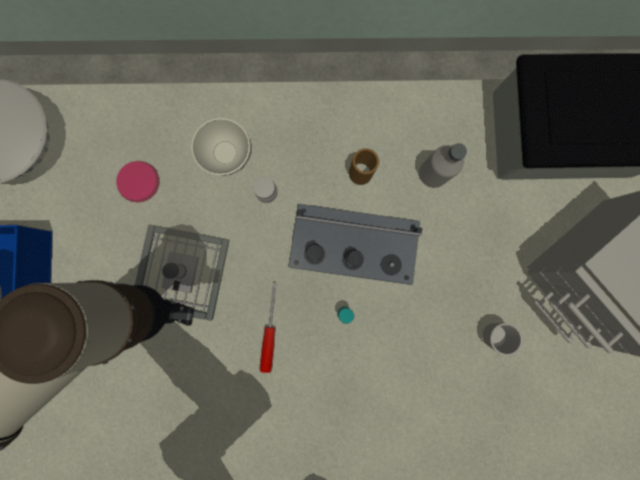

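```bash
python3 -c "
from bench import workorder; print(workorder.job_done())"
```

```text
the job is handed in; nothing more can be done
None
```

The right-hand spring is the good one. It now stands upright and fully down on the latch pin, proved under load and left free. I handed the job in at about 25.4 s. The tool reports no verdict, so nothing beyond my own checks confirms the outcome.

| Press, in order | Load held (N) | Cap top under load (mm above table) | Result |
|---|---|---|---|
| Left post | about 11.7 | 60.5, below the 64 mm gauge edge | tired |
| Middle post | about 11.3 | 60, below the gauge edge | tired |
| Right post | about 12 (13.3 at most) | 69.3, above the gauge edge | good |
| Good spring on latch pin | about 12.2 (12.9 at most) | 64.5, 50.5 above the pin's foot | good |

- **Readings:** cap heights are the fingertip heights the robot reported. The scene pictures looked consistent with them, but I measured no heights in the pictures.
- **Seating:** contact came at the height expected for the foot resting on the plate. The pictures show the pin inside the spring.
- **Final pictures:** both tired springs stand on their posts. The turquoise look-alike and the other things on the table appear unmoved, and the arm touches nothing.
- **Small disagreements:** the cameras differed by 1–3 mm on position, so I lined up the pin relative to the spring and shifted about 1 mm during the fit. The first three presses landed 1–3 mm off the cap centres. All presses also showed side forces of about 3–4 N.

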